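# Gauge a jade bar against the flip stop of a trim saw

### The arm

A 6-joint arm with a two-finger parallel gripper is mounted at the origin on the work surface. World frame = base frame: x ahead of the robot, y to its left, z up, the work surface at z = 0. Lengths are in mm, angles in rad, forces in N, time in s.
With the tool pointing down it reaches from about 350 to 875 mm from the base axis. Payload 4.2 kg.
Tool frame: the origin (TCP) lies at the very end of the fingers, on their centre line; the grasp point (between the pads) lies 19 mm behind it; z points along the fingers, y is the direction in which the jaws open and shut (so a half turn about z gives the same grasp; the last joint's range is limited). The gripper opens to 85 mm and grips with 20 to 120 N. Pads are 22 mm wide; open, the fingers measure 114 mm over their backs; the gripper's body (76 mm by 85 mm) begins 54 mm behind the grasp point. The pads swing forward as they close: fully open they stand 13 mm farther back than shut.
Start: joints at [-0.892, 0.385, 0.008, 0, -1.194, -0.259], TCP at [254.749, -570.703, 231.312] pointing down, gripper open.
Joint ranges: [-3.14, 3.14], [-1.21, 2.06], [-1.07, 1.41], [-3.16, 2.05], [-2.99, -0.16], [-3.1, 3.1]. Speed limits (rad/s): [2.79, 2.79, 3.14, 3.14, 3.14, 3.14].

### API

Orientations are given as a unit quaternion [x, y, z, w].
In Python, from bench import read_state, get_image, camera_params, job_done gives the robot as it stands.
- The arm moves only by the tool send_rows, never from a script. Its arguments are lists of equal length, an entry for each row: "translation": the shift along the tool's x, y, z in m, a list of three; "yaw": the turn about the tool's z in degrees; "fingers": the closure in counts, from 0 (fully open) to 255 (shut). A call has 1 to 12 rows; each row is the pose to reach, as a shift and turn from the pose measured when the call began, along the tool's axes at that moment; what a row does not reach only later rows make up. A row lasts 1/10 s, in which the tool goes at most 50 mm and 8.59 degrees, less where a joint would pass 70% of its speed; a pose out of reach is approached as far as the arm can. A call with a gripper value outside its range is refused whole. The fingers move at their own pace and stop on an object; the grip force is fixed at half the most. Time passes only in rows, so rows that repeat a pose let the fingers close. It gives the time, the measured TCP pose, the force and the opening at its end, in the units of the state.
- read_state(): the state, without advancing time (a new reading comes with each control period).
- get_image(name): name is "scene" or "top" or "wrist"; returns the picture (400x640x3 uint8, blue, green, red); there is no depth.
- camera_params(name): a dict with "mtx" (3x3 intrinsics, pixels), "k1" (the pictures are not rectified: a ray, as slopes to the right and down, at radius r is drawn at 1 + k1 r^2 times it, then the intrinsics apply), "rvec" (rotation vector, rad) and "tvec" (3), from world to camera coordinates, as OpenCV has them; the wrist camera has in their place "tool_from_camera" (4x4, takes a point from camera to tool coordinates, whose origin is the TCP and whose axes are the flange's). Camera axes: x right, y down, z forward; pixel columns grow to the right and rows downward; lengths in mm; the calibration is good to about 2 mm. A picture is of the moment at which its call begins: read the wrist's pose just before it. camera_params takes no time and is no camera call.
- job_done(): hands the job in, once; it reports no verdict.
The state is a dict: "clock": time; "joints": joint angles; "joint_vel": joint speeds; "joint_efforts": joint torques, N m; "position": TCP position; "ee_rot": TCP orientation; "contact_force": force on the tool from outside, world axes, zero at the start; "wrist_torque": the same for the moment, N m; "gripper_width": finger opening in mm.
Only numpy, scipy, OpenCV 4.12 (cv2) and the standard library are available. Lean on these libraries where they do the work, as an engineer would, in place of code of your own. Each camera call takes 0.05 s, during which the arm holds its last target.

### The job

Set up the next cut on the lapidary trim saw: flip the brass flip stop fully down onto the fence, then bring the jade bar flat against the wooden fence face and slide it along until its end bears on the stop's gauge screw, with a light but definite push held for a moment - never a shove, which would knock the stop off its setting. Then flip the stop back up, well past upright, without touching or shifting the bar again: it stays where it was gauged, on the saw table, flush and square against the fence. Disturb nothing else on the saw or bench.

Things in the scene. Friction and masses are not known exactly. Their poses are not given: they have to be found in the camera images.
- saw: Bench trim saw, rigid and fixed: grey-blue case, bright steel table top 376 (x) x 436 (y) mm, 130 mm above the bench. Origin: centre of its underside; x = feed direction, away from the robot; y = along the fence; z up. A black knob, 53 mm above the table, stands behind the fence at x -171, y +125 mm.
- fence_face (a point): On the saw table at the foot of the fence's wooden face, level with the blade (50 mm to the right of the saw's middle). The face is upright and looks to the saw's +x, where the work lies. Fence: 35 mm high, 36 mm thick, from y -150 to +210 mm of this point. Axes are the saw's.
- blade_guard (a point): Middle of the top of the clear guard over the stopped blade, 67 mm above the saw table. The guard is 166 (x) x 35 (y) mm; its near end is 140 mm in front of the fence face. Fixed.
- stop: Bracket of the flip stop, dark steel, clamped on the fence and fixed (elsewhere along it each time). Origin: on the top front edge of the fence, 35 mm above the saw table: x = 0 is the fence face, y = 0 the middle of the leaf; axes parallel to the saw's. It fills x -34 to -6, y -18 to +46 mm and rises 24 mm above the fence (pin ears and, at y +24 to +44, a lock knob).
- leaf (a joint): Angle of the brass leaf about its pin, which runs along the fence. 0 = fully down, at a rigid end stop: arm level, stop limb hanging in front of the fence. It grows as the leaf is flipped up and back: 1.57 = arm straight up, 2.75 = end of travel, thrown back behind the fence. The pin is stiff (0.12 N m, about 2 N at the finger roll): the leaf stays where it is left. Starts between 2.2 and 2.7.
- leaf_hinge (a point): Centre of the leaf's pin: 18 mm behind the fence face, 51 mm above the saw table. The leaf is 20 mm wide along the pin; the gauge screw has a knurled brass head, 15 mm across, on the +y side of the limb, 4 to 37 mm from the middle of the leaf.
- leaf_lip (a point): Middle of the red finger roll on the free end of the leaf's arm, 58 mm from the pin centre. The roll is 14 mm in diameter and 20 mm long along the fence; it can be pinched on its two flat ends from above at any angle and turns in the grip as it follows its arc round the pin. Leaf down: 40 mm in front of the fence face, 51 mm above the saw table. Axes turn with the leaf, y along the pin.
- stop_face (a point): Middle of the stop limb's -y face, 10 mm from the leaf's middle. Here the gauge screw stands out 2 to 26 mm towards the bar (domed steel tip, 9 mm across): its setting differs each time and is NOT in the state: find it by feel. Leaf down, the limb hangs 3 to 25 mm off the fence face and the screw is 14 mm off it, 12.5 mm above the table: level with the bar's middle. y stays along the fence.
- bar: Sawn jade bar, dark green with brown rind on the end away from the stop, 28 (x) x 120 (y) x 25 (z) mm, 0.18 to 0.3 kg. Lies loose on the saw table in front of the fence, askew by up to 0.3 rad, 40 mm or more short of the stop limb; drags on the table with 1 to 2 N. Origin: centre of its underside; y = long axis, towards the stop. Flush on the fence its origin is 14 mm from the fence face. Stone, stop and fence are hard.
- bar_end (a point): Middle of the bar's green end face, the one nearest the stop (60 mm from the bar's middle, 12.5 mm above its underside). A push of about 5 N against the gauge screw is right; over 10 N is too much for the clamp of the stop.
- dop_stick: Bystander: wooden stick with a green polished stone on its end, 120 mm long, 18 mm thick, lying on the saw table to the right of the blade. Leave alone.
- offcut: Bystander: brown stone offcut 30 x 45 x 16 mm lying on the saw table, on the far side of the stop. Leave alone.
- slab: Bystander: grey stone slab 85 x 60 x 8 mm on the bench to the right of the saw. Leave alone.
- wax_tin: Bystander: metal tin, 64 mm across and 38 mm tall, on the bench to the left of the saw. Leave alone.
- paste_jar: Bystander: white jar with an orange cap, 44 mm across and 45 mm tall, on the bench to the left of the saw. Leave alone.
- brush: Bystander: hand brush lying on the bench to the right of the saw. Leave alone.
- dop_stand: Bystander: wooden block 70 x 140 x 30 mm holding four upright sticks with stones, 118 mm tall over all, on the bench to the left of the saw. Leave alone.
There are look-alikes about, which are no part of the job. There is more than one size of the bar; the job needs the largest.

How it is judged:
By the outcome, as a careful person would: the job done as asked, in the order asked, and still so for the second after the job is handed in, with the robot touching nothing.
It also fails if it takes over 72 s, if anything falls off the work surface, if the arm or the gripper's body presses on something with over 40 N, if the wrist force passes 120 N, or if a joint passes its speed limit or range.

## Working session

There is one attempt and no reset: what is moved stays moved. The work goes in short steps, Python scripts to look and compute and a tool call to move; the robot and the scene stay as the last step left them, time stands still between calls to the robot, and variables do not carry over. Pictures are saved under pics/ and viewed, and the job is handed in when it is done.

Besides the shell and the picture viewer there is one more tool, called after "Request:" as a command line: name --pt "numbers of a row" for each row, then --argument value for the rest. send_rows: Moves the arm, as the interface text tells. Its arguments: {"type":"object","properties":{"translation":{"type":"array","items":{"type":"array","items":{"type":"number"}}},"yaw":{"type":"array","items":{"type":"number"}},"fingers":{"type":"array","items":{"type":"number"}}},"required":["translation","yaw","fingers"]}

```bash
ls; mkdir -p pics
cat > h.py <<'E'
import numpy as np, cv2
from bench import read_state, get_image, camera_params, job_done
from scipy.spatial.transform import Rotation as R
def ray(name,uv,st=None):
    p=camera_params(name); K=np.array(p['mtx'],float); k1=p['k1']
    uv=np.atleast_2d(np.array(uv,float))
    s=(uv-[K[0,2],K[1,2]])/[K[0,0],K[1,1]]
    u=s.copy()
    for _ in range(30):
        u=s/(1+k1*(u**2).sum(1,keepdims=True))
    d=np.c_[u,np.ones(len(u))]
    if 'rvec' in p:
        Rm=cv2.Rodrigues(np.array(p['rvec'],float))[0]; t=np.array(p['tvec'],float).ravel()
        return -Rm.T@t, d@Rm
    T=np.array(p['tool_from_camera'],float); q=R.from_quat(st['ee_rot']).as_matrix()
    return np.array(st['position'])+q@T[:3,3], d@(q@T[:3,:3]).T
def onz(name,uv,z,st=None):
    c,d=ray(name,uv,st); return c+d*((z-c[2])/d[:,2:3])
def proj(name,X,st=None):
    p=camera_params(name); K=np.array(p['mtx'],float); X=np.atleast_2d(np.array(X,float))
    if 'rvec' in p:
        Rm=cv2.Rodrigues(np.array(p['rvec'],float))[0]; t=np.array(p['tvec'],float).ravel(); Y=X@Rm.T+t
    else:
        T=np.array(p['tool_from_camera'],float); q=R.from_quat(st['ee_rot']).as_matrix()
        Y=((X-st['position'])@q-T[:3,3])@T[:3,:3]
    s=Y[:,:2]/Y[:,2:]; s=s*(1+p['k1']*(s**2).sum(1,keepdims=True))
    return s*[K[0,0],K[1,1]]+[K[0,2],K[1,2]]
def tri(n1,uv1,n2,uv2,s1=None,s2=None):
    a,d=ray(n1,uv1,s1); b,e=ray(n2,uv2,s2); d=d[0]/np.linalg.norm(d[0]); e=e[0]/np.linalg.norm(e[0])
    A=np.c_[d,-e]; t=np.linalg.lstsq(A,b-a,rcond=None)[0]
    P=a+d*t[0];Q=b+e*t[1]; return (P+Q)/2,np.linalg.norm(P-Q)
E
python3 - <<'E'
from h import *
st=read_state(); print(st)
for n in ['scene','top','wrist']:
    im=get_image(n); cv2.imwrite(f'pics/{n}0.png',im); print(n,camera_params(n))
E
```

```text
pics
{'clock': 0.0, 'joints': array([-8.92393462e-01,  3.85576466e-01,  6.64281402e-03, -4.94839522e-04,
       -1.19401004e+00, -2.58590040e-01]), 'joint_vel': array([-3.75438975e-04,  2.39027157e-03, -6.62394737e-05, -1.49797111e-04,
       -1.02767517e-03,  1.89058676e-04]), 'joint_efforts': array([ 5.54993640e-04, -3.92286837e+01,  1.88393050e+01,  4.18616027e+00,
       -4.77977112e-03, -9.92802342e-06]), 'position': array([ 254.51974911, -570.19484754,  230.21683544]), 'ee_rot': array([-2.08278964e-01,  9.78068846e-01,  1.06183200e-03, -2.79629984e-04]), 'contact_force': array([-0.8994572 , -0.68862601,  0.73427036]), 'wrist_torque': array([ 0.01612488, -0.00729709, -0.07377283]), 'gripper_width': 85.574906678444}
scene {'mtx': array([[398.75099896,   0.        , 321.65965883],
       [  0.        , 398.75099896, 192.4254151 ],
       [  0.        ,   0.        ,   1.        ]]), 'k1': -0.04907611394345887, 'rvec': array([ 0.9950929 ,  2.67972993, -0.77838206]), 'tvec': array([ 443.76735574, -238.93913394, 1439.46525451])}
top {'mtx': array([[441.0619139 ,   0.        , 320.91628142],
       [  0.        , 441.0619139 , 203.51994933],
       [  0.        ,   0.        ,   1.        ]]), 'k1': -0.10763175095252805, 'rvec': array([ 2.11010675, -2.15886115,  0.19735016]), 'tvec': array([  11.78610082,  579.37025804, 1494.28467964])}
wrist {'mtx': array([[313.59027896,   0.        , 319.20977325],
       [  0.        , 313.59027896, 204.29882241],
       [  0.        ,   0.        ,   1.        ]]), 'k1': -0.05011012195106248, 'tool_from_camera': array([[ 8.79882147e-04, -9.64296189e-01, -2.64824631e-01,
         6.68744760e+01],
       [ 9.99999218e-01,  6.13227067e-04,  1.08958497e-03,
         3.22514206e-01],
       [-8.88284999e-04, -2.64825382e-01,  9.64295975e-01,
        -1.42146152e+02],
       [ 0.00000000e+00,  0.00000000e+00,  0.00000000e+00,
         1.00000000e+00]])}
```

View pics/scene0.png

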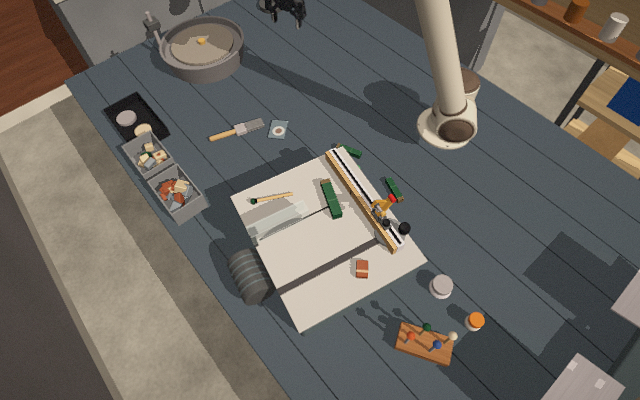

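View pics/top0.png

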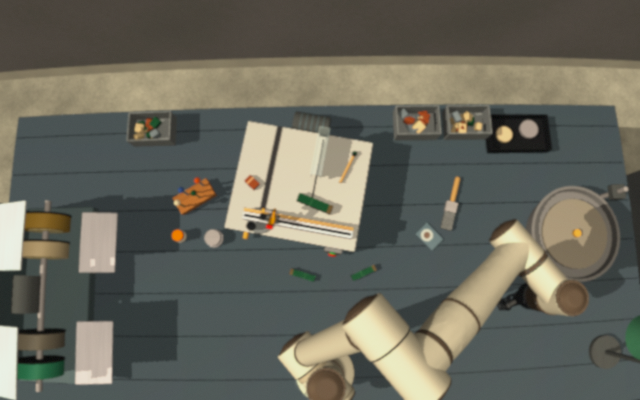

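View pics/wrist0.png

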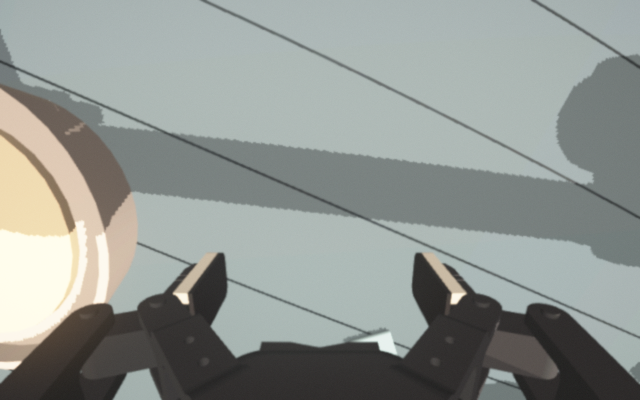

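The scene picture shows the saw at about (325,240) with a green bar on its table at (331,199). Other green bars lie at (352,152) and (394,188). In the top picture the saw is at (300,185), with the table bar at (315,203) and bench bars at (304,273) and (365,272). I'll enlarge the area to check which is which.

Run:
```python
import cv2,numpy as np
im=cv2.imread('pics/top0.png')[110:290,215:395]; cv2.imwrite('pics/topc.png',cv2.resize(im,None,fx=3.3,fy=3.3,interpolation=cv2.INTER_CUBIC))
im=cv2.imread('pics/scene0.png')[135:345,220:440]; cv2.imwrite('pics/scenec.png',cv2.resize(im,None,fx=2.8,fy=2.8,interpolation=cv2.INTER_CUBIC))
```

```text
(no output)
```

View pics/topc.png

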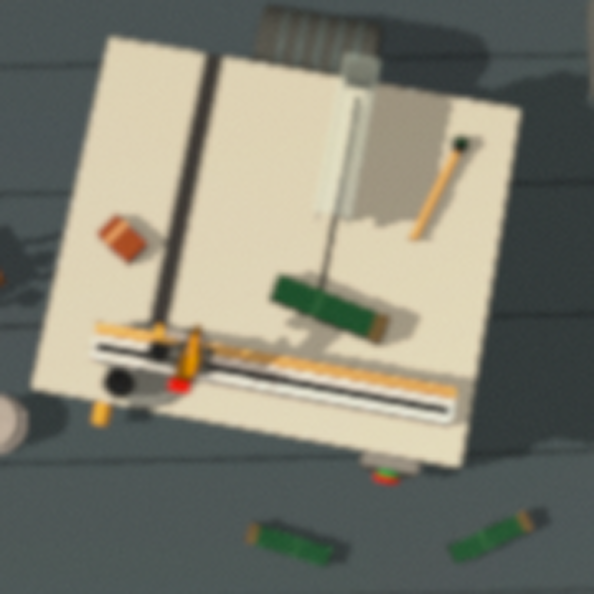

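View pics/scenec.png

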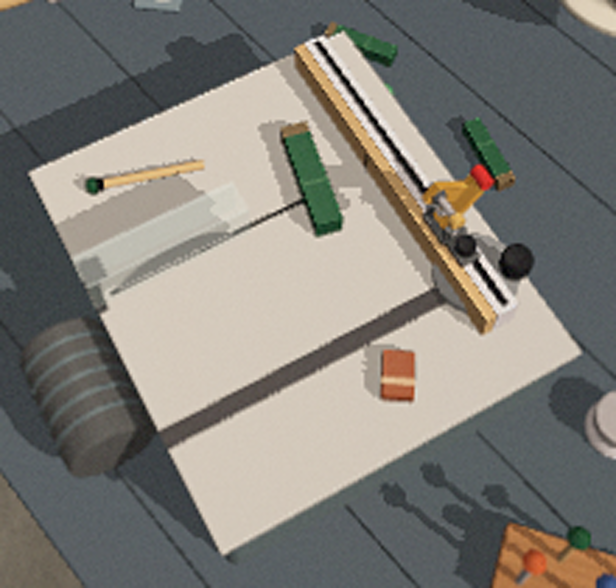

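The candidates in the top picture are (315,203) on the saw table, and (304,273) and (365,272) on the bench. The crops show that the table bar is clearly the longest and lies in front of the fence, with its brown end away from the stop, so it is the jade bar. The leaf is thrown back, with its red roll at top (269,226).

Run:
```python
from h import *
im=cv2.imread('pics/top0.png'); hsv=cv2.cvtColor(im,cv2.COLOR_BGR2HSV)
f=lambda x,y:(215+x/3.3,110+y/3.3)
c=[f(107,37),f(521,107),f(464,467),f(32,388)]
P=onz('top',c,130);print(P.round(1))
for i in range(4): print(np.linalg.norm(P[i]-P[(i+1)%4]), np.degrees(np.arctan2(*(P[(i+1)%4]-P[i])[1::-1])))
print('centre',P.mean(0))
m=((hsv[...,0]>45)&(hsv[...,0]<85)&(hsv[...,1]>110)).astype(np.uint8)
n,l,s,ce=cv2.connectedComponentsWithStats(m)
for i in range(1,n):
    if s[i,4]>40:
        pts=np.argwhere(l==i)[:,::-1].astype(np.float32); r=cv2.minAreaRect(pts); print(s[i],ce[i],r)
b=cv2.boxPoints
print(onz('top',[f(178,385)],185), onz('top',[f(97,325),f(456,388)],165))
```

```text
[[ 859.6  246.4  130. ]
 [ 773.6 -183.1  130. ]
 [ 403.9 -110.   130. ]
 [ 491.9  318.9  130. ]]
438.05995426570416 -101.32066823413885
376.92199621627583 168.81728328611769
437.9009524648597 78.39952777908215
374.7839549229993 -11.15682368973316
centre [632.27241526  68.05356014 130.        ]
[151 118   9   9  58] [154.84482759 122.18965517] ((154.75001525878906, 122.25001525878906), (7.071067810058594, 7.77817440032959), 45.0)
[299 195  29  16 191] [312.77486911 202.45026178] ((312.8620910644531, 202.34481811523438), (29.711254119873047, 6.685031890869141), 21.801410675048828)
[352 268  20  11  99] [361.71717172 273.2020202 ] ((361.70001220703125, 273.3999938964844), (4.919349670410156, 20.57182502746582), 63.43495178222656)
[294 270  21  11 108] [303.91666667 275.05555556] ((303.9784240722656, 275.0703125), (20.880096435546875, 5.293546199798584), 17.10272979736328)
[627 317  13  41 342] [634.21052632 337.54678363] ((633.0, 337.0), (40.0, 12.0), 90.0)
[ 18 360  46  19 696] [ 39.86494253 369.79597701] ((40.558372497558594, 369.8172607421875), (16.671810150146484, 46.025596618652344), 85.91438293457031)
[[485.04703379 166.48812151 185.        ]] [[ 548.50407114  248.13299515  165.        ]
 [ 478.5730626  -101.88981248  165.        ]]
```

Request:
send_rows --pt "-0.015 0.015 -0.03" --pt "-0.05 0.045 -0.05" --pt "-0.09 0.08 -0.07" --pt "-0.13 0.115 -0.09" --pt "-0.17 0.155 -0.1" --pt "-0.21 0.19 -0.1" --pt "-0.25 0.225 -0.1" --pt "-0.29 0.26 -0.1" --pt "-0.33 0.3 -0.1" --pt "-0.37 0.335 -0.1" --pt "-0.4 0.365 -0.1" --pt "-0.43 0.39 -0.1" --yaw '[-4, -12, -20, -28, -36, -44, -52, -60, -68, -76, -84, -90]' --fingers '[0, 0, 0, 0, 0, 0, 0, 0, 0, 0, 0, 0]'

```text
clock: 1.35
position: [479.7, -56.3, 331.2]
ee_rot: [0.84, -0.542, -0.001, -0.001]
contact_force: [1.2, -1.1, -0.5]
gripper_width: 85.2
```

```bash
cat >> h.py <<'E'
def delta(st,P):
    return R.from_quat(st['ee_rot']).inv().apply(np.array(P)-st['position'])
def info(st):
    m=R.from_quat(st['ee_rot']).as_matrix(); print('t%.2f'%st['clock'],'pos',np.round(st['position'],2),'xang',np.degrees(np.arctan2(m[1,0],m[0,0])).round(2),'tilt',m[2,:2].round(4),'F',np.round(st['contact_force'],2),'w',round(st['gripper_width'],2),'j',np.round(st['joints'],2))
E
python3 -c "
from h import *
st=read_state();info(st);print(delta(st,[565,110,330]))"
```

```text
t1.35 pos [479.68 -56.31 331.2 ] xang -65.65 tilt [-0.0017 -0.0003] F [ 1.18 -1.13 -0.54] w 85.24 j [ 0.22  0.08 -0.15 -0.   -1.34  0.21]
[-116.33462571 -146.30315971    1.43177209]
```

Request:
send_rows --pt "-0.02 -0.025 0" --pt "-0.05 -0.06 0" --pt "-0.08 -0.1 0" --pt "-0.1 -0.13 0" --pt "-0.116 -0.146 0" --pt "-0.116 -0.146 0" --pt "-0.116 -0.146 0" --pt "-0.116 -0.146 0" --pt "-0.116 -0.146 0" --yaw '[-8, -16, -24, -32, -40, -48, -54.3, -54.3, -54.3]' --fingers '[0, 0, 0, 0, 0, 0, 0, 0, 0]'

```text
clock: 2.25
position: [564.7, 109.5, 331.2]
ee_rot: [0.995, -0.1, -0.001, -0.001]
contact_force: [0.2, 0.1, -0.7]
gripper_width: 85.6
```

Run:
```python
from h import *
import pickle
st=read_state(); im=get_image('wrist'); info(st); pickle.dump(st,open('w1.pkl','wb'))
cv2.imwrite('pics/w1.png',im)
```

```text
t2.25 pos [564.72 109.52 331.19] xang -11.49 tilt [-0.0013 -0.0013] F [ 0.17  0.14 -0.7 ] w 85.61 j [ 0.47  0.25  0.06 -0.   -1.38  0.9 ]
```

View pics/w1.png

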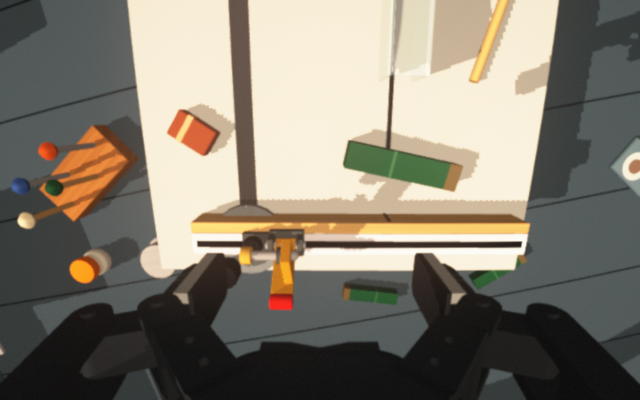

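The wrist picture shows the fence running from about (192,225) to (528,225). The leaf's red roll is at (281,302) and the bracket at (287,240). The bar spans (345,150) to (460,180).

Run:
```python
import cv2
im=cv2.imread('pics/w1.png')
cv2.imwrite('pics/w1a.png',cv2.resize(im[190:320,180:340],None,fx=5,fy=4.6,interpolation=cv2.INTER_CUBIC) if 0 else cv2.resize(im[190:310,180:340],None,fx=5,fy=5,interpolation=cv2.INTER_CUBIC))
cv2.imwrite('pics/w1b.png',cv2.resize(im[120:240,330:540],None,fx=3.8,fy=3.8,interpolation=cv2.INTER_CUBIC))
```

```text
(no output)
```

View pics/w1a.png

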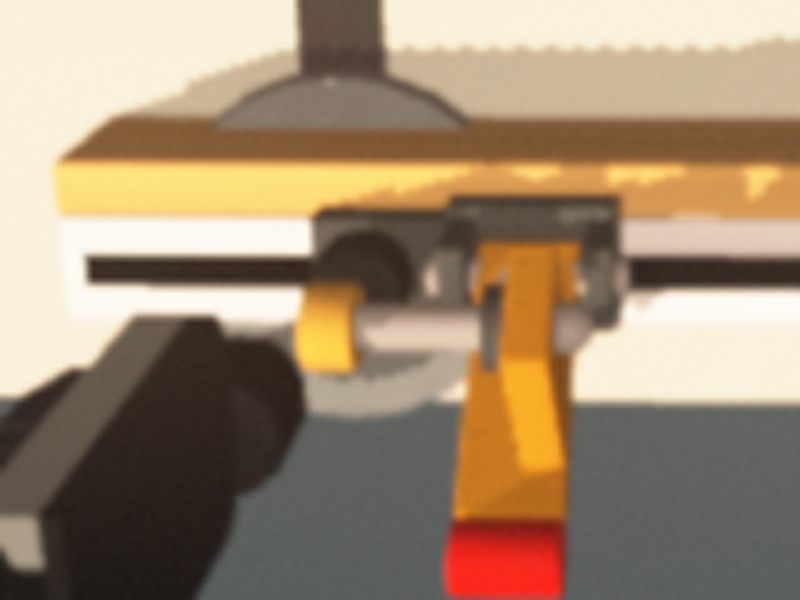

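View pics/w1b.png

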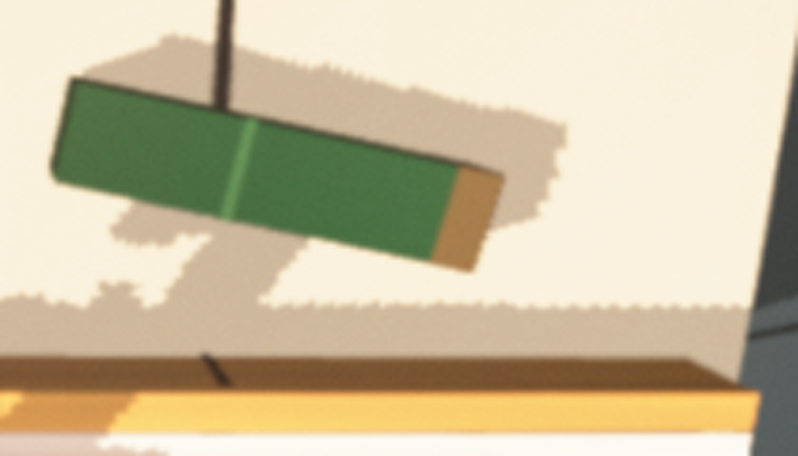

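Run:
```python
from h import *
import pickle
st=pickle.load(open('w1.pkl','rb'))
a=lambda x,y:(180+x/5,190+y/5); b=lambda x,y:(330+x/3.8,120+y/3.8)
foot=onz('wrist',[a(125,118),b(690,358)],130,st); top=onz('wrist',[a(57,161),b(760,392)],165,st)
print(foot.round(1),top.round(1))
for q in (foot,top):
    d=q[0]-q[1]; print('len',np.linalg.norm(d),'yang',np.degrees(np.arctan2(d[1],d[0])))
d=top[0]-top[1]; ua=np.arctan2(d[1],d[0]); uy=np.array([np.cos(ua),np.sin(ua),0]); ux=np.array([uy[1],-uy[0],0])
F0=top[1]+150*uy; F0[2]=130  # blade-level point est from -150 end
print('face pt',F0,'lens ends', (top[0]-F0)@uy, 'foot x offs',(foot-F0)@ux)
# roll ray -> circle
H=F0.copy()
for uv in [a(447,560),a(562,560)]:
    c,dd=ray('wrist',[uv],st); dd=dd[0]
    t=np.linspace(100,500,4001); P=c+np.outer(t/np.linalg.norm(dd),dd)
    X=(P-F0)@ux+18; Z=P[:,2]-181; r=np.hypot(X,Z)
    i=np.argmin(abs(r-58+0)); 
    idx=np.where(np.diff(np.sign(r-58)))[0]
    for i in idx: print('roll', P[i].round(1),'s',((P[i]-F0)@uy).round(1),'th',np.arctan2(Z[i],X[i]).round(3))
# bar corners top z=155
bc=onz('wrist',[b(72,78),b(503,175),b(472,271),b(53,180)],155,st)
L=np.c_[(bc-F0)@ux,(bc-F0)@uy]; print('bar top corners fence frame',L.round(1)); print('ctr',L.mean(0))
v=(L[0]-L[1]+L[3]-L[2])/2; print('len',np.hypot(*v),'ang',np.arctan2(-v[0],v[1]))
kn=onz('wrist',[a(250,415)],183,st); print('knob?',(kn-F0)@ux,(kn-F0)@uy)
```

```text
[[ 552.7  247.2  130. ]
 [ 481.3 -102.   130. ]] [[ 554.4  248.8  165. ]
 [ 482.4 -101.4  165. ]]
len 356.4157869861421 yang 78.4517617893938
len 357.5590826979131 yang 78.37718503714038
face pt [512.58291892  45.47427991 130.        ] lens ends 207.55908269791308 foot x offs [-1.39124    -0.92732582]
roll [482.6 172.6 225.7] s 118.5 th 2.261
roll [465.2 181.6 196.5] s 123.8 th 2.871
roll [478.8 152.1 226.1] s 97.7 th 2.252
roll [460.3 158.9 195.9] s 100.6 th 2.881
bar top corners fence frame [[ 83.4  44.4]
 [ 58.6 -73.3]
 [ 31.8 -67.8]
 [ 56.4  48.8]]
ctr [ 57.54827009 -12.00506694]
len 119.7307036847168 ang -0.2076258602688154
knob? [-48.86891934] [165.53640667]
```

```bash
cat >> h.py <<'E'
_a=np.radians(78.4); UY=np.array([np.cos(_a),np.sin(_a),0]); UX=np.array([UY[1],-UY[0],0]); F0=np.array([512.6,45.5,130.])
def W(x,s,z): return F0+UX*x+UY*s+np.array([0,0,z])
def L(P): P=np.atleast_2d(P)-F0; return np.c_[P@UX,P@UY,P[:,2]]
E
python3 - <<'E'
from h import *
st=read_state(); print(delta(st,W(-55,108,120)), L(st['position']))
E
```

```text
[-93.0448368  -34.99534929  81.48030423] [[ 38.2086153   73.09042588 201.32977175]]
```

Request:
send_rows --pt "-0.03 -0.012 0" --pt "-0.07 -0.026 0" --pt "-0.093 -0.035 0.02" --pt "-0.093 -0.035 0.05" --pt "-0.093 -0.035 0.075" --pt "-0.093 -0.035 0.081" --pt "-0.093 -0.035 0.081" --yaw '[0, 0, 0, 0, 0, 0, 0]' --fingers '[140, 140, 140, 140, 140, 140, 140]'

```text
clock: 3.0
position: [480.4, 161.9, 250.2]
ee_rot: [0.995, -0.1, -0.001, -0.0]
contact_force: [1.1, 1.2, 0.1]
gripper_width: 38.9
```

```bash
cat > snap.py <<'E'
import sys,pickle
from h import *
n=sys.argv[1]; cam=sys.argv[2] if len(sys.argv)>2 else 'wrist'
st=read_state(); im=get_image(cam); info(st); print('L',L(st['position']).round(1)); pickle.dump(st,open(n+'.pkl','wb')); cv2.imwrite(f'pics/{n}.png',im)
E
python3 snap.py w2
```

```text
t3.00 pos [480.4  161.95 250.16] xang -11.53 tilt [-0.0018 -0.0001] F [1.07 1.15 0.1 ] w 38.94 j [ 0.64  0.17 -0.24 -0.   -1.16  0.73]
L [[-55.  107.6 120.2]]
```

View pics/w2.png

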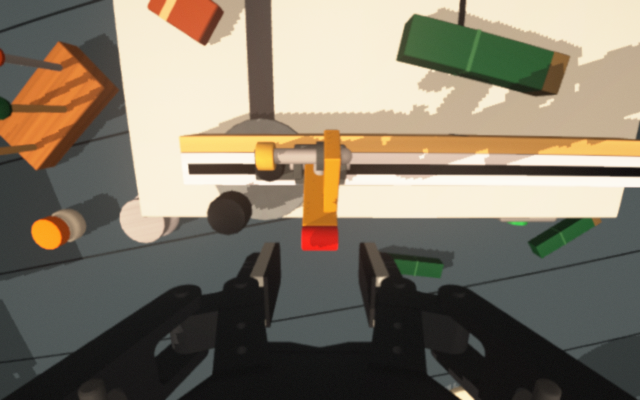

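The roll is at u 302–338, v 227–250, almost on the finger centre line. I'll triangulate it from the two wrist views.

Run:
```python
from h import *
import pickle
r={}
for n in ('w1','w2'):
    im=cv2.imread(f'pics/{n}.png'); h=cv2.cvtColor(im,cv2.COLOR_BGR2HSV)
    m=(((h[...,0]<6)|(h[...,0]>174))&(h[...,1]>200)&(h[...,2]>120)).astype(np.uint8)
    k,l,s,c=cv2.connectedComponentsWithStats(m); 
    best=[i for i in range(1,k) if s[i,4]>100]; 
    for i in best: print(n,s[i],c[i])
    i=min(best,key=lambda i:abs(c[i][0]-300)+abs(c[i][1]-(302 if n=='w1' else 238))); r[n]=(s[i],c[i],pickle.load(open(n+'.pkl','rb')))
s1,c1,t1=r['w1'];s2,c2,t2=r['w2']
for f in (lambda s,c:c, ):
    P,e=tri('wrist',f(s1,c1),'wrist',f(s2,c2),t1,t2); print(P,e,L(P)); X=L(P)[0]; print('th',np.arctan2(X[2]-51,X[0]+18),'r',np.hypot(X[2]-51,X[0]+18)); print('in tool at w2',delta(t2,P))
for u in (s2[0],s2[0]+s2[2]): 
    Q=onz('wrist',[(u,c2[1])],P[2],t2)[0]; print(delta(t2,Q))
```

```text
w1 [270 295  22  14 303] [280.6039604  301.55445545]
w2 [302 227  36  23 795] [319.08553459 238.06666667]
[482.39768744 162.01176348 227.78302106] 0.035803986781253676 [[-53.01338105 108.05902156  97.78302106]]
th 2.213285912842832 r 58.43447537112631
in tool at w2 [ 1.98554899 -0.45835231 22.37595156]
[  1.98176026 -10.0641445   22.37658342]
[ 2.00385677 10.14301624 22.37522892]
```

Request:
send_rows --pt "0.001 0 0.015" --pt "0.001 0 0.03" --pt "0.001 0 0.042" --pt "0.001 0 0.042" --pt "0.001 0 0.042" --yaw '[0, 0, 0, 0, 0]' --fingers '[150, 165, 175, 180, 180]'

```text
clock: 3.55
position: [482.8, 162.3, 210.1]
ee_rot: [0.995, -0.1, 0.001, -0.001]
contact_force: [0.5, 0.6, 0.4]
gripper_width: 24.9
```

```bash
python3 snap.py w3; python3 -c "
import cv2;im=cv2.imread('pics/w3.png');cv2.imwrite('pics/w3c.png',cv2.resize(im[150:350,200:440],None,fx=3,fy=3))"
```

```text
t3.55 pos [482.77 162.28 210.11] xang -11.52 tilt [ 0.0013 -0.0022] F [0.54 0.6  0.36] w 24.9 j [ 0.64  0.2  -0.31 -0.   -1.06  0.73]
L [[-52.7 108.4  80.1]]
```

View pics/w3c.png

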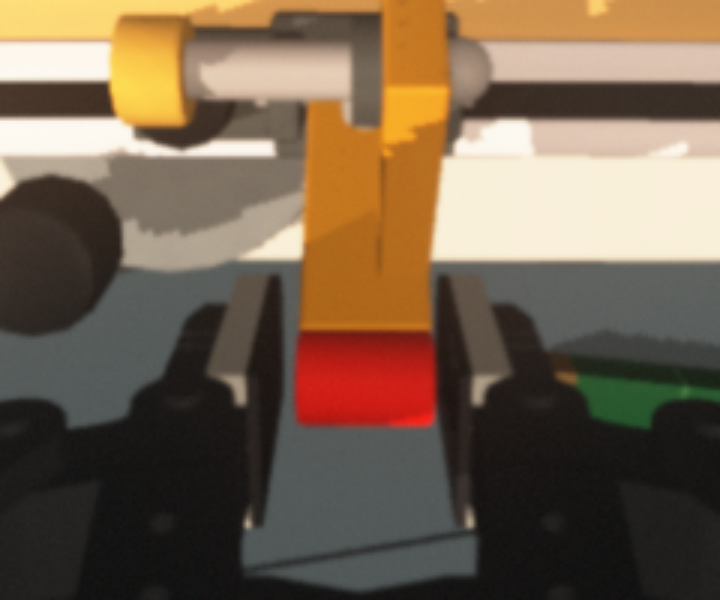

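Request:
send_rows --pt "0 0.0008 0.0015" --pt "0 0.0008 0.0015" --pt "0 0.0008 0.0015" --yaw '[0, 0, 0]' --fingers '[183, 187, 188]'

```text
clock: 3.9
position: [482.8, 161.7, 209.2]
ee_rot: [0.995, -0.1, 0.001, -0.001]
contact_force: [0.9, 0.2, -0.5]
gripper_width: 22.6
```

```bash
python3 snap.py w4; python3 -c "
import cv2;im=cv2.imread('pics/w4.png');cv2.imwrite('pics/w4c.png',cv2.resize(im[200:320,260:380],None,fx=5,fy=5))"
```

```text
t3.90 pos [482.82 161.68 209.2 ] xang -11.52 tilt [ 0.0022 -0.0032] F [ 0.94  0.16 -0.45] w 22.63 j [ 0.64  0.2  -0.31 -0.   -1.05  0.73]
L [[-52.5 107.8  79.2]]
```

View pics/w4c.png

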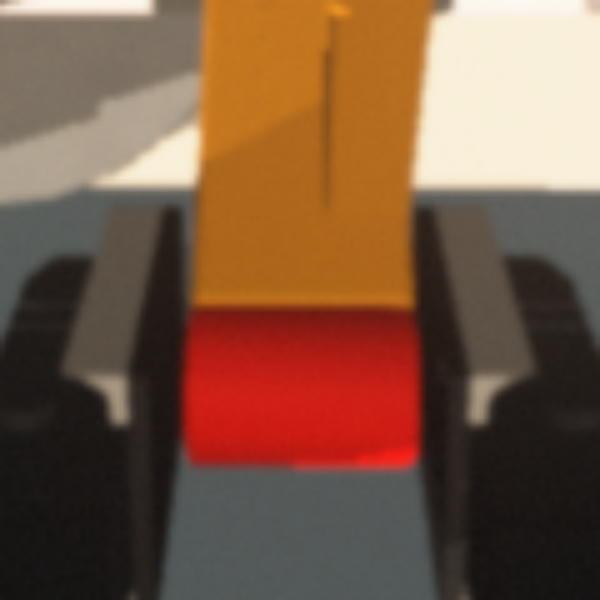

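Request:
send_rows --pt "0 0.0003 0" --pt "0 0.0003 0" --pt "0 0.0003 0" --pt "0 0.0003 0" --yaw '[0, 0, 0, 0]' --fingers '[192, 196, 200, 202]'

```text
clock: 4.35
position: [482.8, 161.4, 209.4]
ee_rot: [0.995, -0.1, 0.001, -0.001]
contact_force: [-0.7, 0.6, 2.4]
gripper_width: 19.0
```

```bash
python3 snap.py w5
```

```text
t4.35 pos [482.76 161.38 209.41] xang -11.51 tilt [ 0.0023 -0.0031] F [-0.68  0.56  2.45] w 18.96 j [ 0.64  0.2  -0.31 -0.   -1.06  0.73]
L [[-52.5 107.5  79.4]]
```

Request:
send_rows --pt "0 0 0" --pt "0 0 0" --pt "0 0 0" --yaw '[0, 0, 0]' --fingers '[208, 214, 218]'

```text
clock: 4.7
position: [482.8, 161.4, 209.4]
ee_rot: [0.995, -0.1, 0.001, -0.001]
contact_force: [-0.5, -0.2, 1.4]
gripper_width: 18.9
```

```bash
python3 snap.py w6
```

```text
t4.70 pos [482.75 161.4  209.44] xang -11.51 tilt [ 0.0023 -0.0031] F [-0.47 -0.22  1.35] w 18.91 j [ 0.64  0.2  -0.31 -0.   -1.06  0.73]
L [[-52.5 107.5  79.4]]
```

Run:
```python
import numpy as np
for t0,ts in ((2.2,np.arange(2.1,0.99,-.1)),(1.0,np.arange(.9,-.06,-.1))):
    print([[round(.058*(np.cos(t)-np.cos(t0)),4),0,round(-.058*(np.sin(t)-np.sin(t0)),4)] for t in ts])
```

```text
[[np.float64(0.0049), 0, np.float64(-0.0032)], [np.float64(0.01), 0, np.float64(-0.0058)], [np.float64(0.0154), 0, np.float64(-0.008)], [np.float64(0.021), 0, np.float64(-0.0096)], [np.float64(0.0267), 0, np.float64(-0.0106)], [np.float64(0.0324), 0, np.float64(-0.0111)], [np.float64(0.0382), 0, np.float64(-0.011)], [np.float64(0.044), 0, np.float64(-0.0103)], [np.float64(0.0496), 0, np.float64(-0.009)], [np.float64(0.0551), 0, np.float64(-0.0072)], [np.float64(0.0604), 0, np.float64(-0.0048)], [np.float64(0.0655), 0, np.float64(-0.0019)]]
[[np.float64(0.0047), 0, np.float64(0.0034)], [np.float64(0.0091), 0, np.float64(0.0072)], [np.float64(0.013), 0, np.float64(0.0114)], [np.float64(0.0165), 0, np.float64(0.0161)], [np.float64(0.0196), 0, np.float64(0.021)], [np.float64(0.0221), 0, np.float64(0.0262)], [np.float64(0.0241), 0, np.float64(0.0317)], [np.float64(0.0255), 0, np.float64(0.0373)], [np.float64(0.0264), 0, np.float64(0.043)], [np.float64(0.0267), 0, np.float64(0.0488)]]
```

Request:
send_rows --pt "0.005 0 -0.003" --pt "0.01 0 -0.006" --pt "0.0155 0 -0.008" --pt "0.021 0 -0.0095" --pt "0.0265 0 -0.0105" --pt "0.0325 0 -0.011" --pt "0.038 0 -0.011" --yaw '[0, 0, 0, 0, 0, 0, 0]' --fingers '[218, 218, 218, 218, 218, 218, 218]'

```text
clock: 5.45
position: [515.5, 154.4, 218.6]
ee_rot: [0.995, -0.101, -0.004, -0.001]
contact_force: [-7.5, 6.3, 1.4]
gripper_width: 18.3
```

```bash
python3 snap.py w7
```

```text
t5.45 pos [515.55 154.44 218.55] xang -11.56 tilt [-0.0087 -0.001 ] F [-7.47  6.29  1.42] w 18.34 j [ 0.59  0.25 -0.22 -0.01 -1.11  0.78]
L [[-19.  107.3  88.6]]
```

View pics/w7.png

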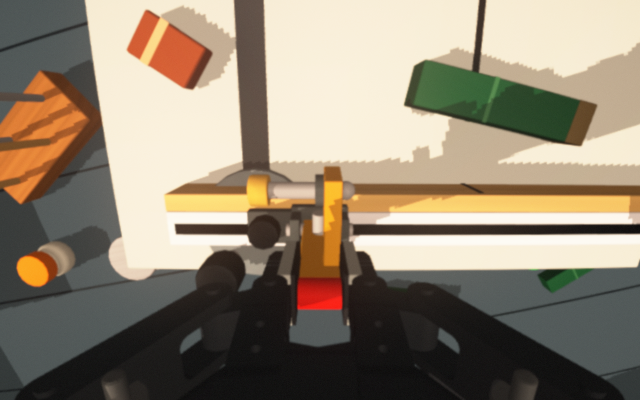

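The leaf is about upright, with the roll at (320,293) between the pads. I'll let it settle and read the forces.

Request:
send_rows --pt "0.002 0 0" --pt "0.002 0 0" --yaw '[0, 0]' --fingers '[218, 218]'

```text
clock: 5.7
position: [516.3, 154.4, 218.5]
ee_rot: [0.995, -0.101, -0.006, -0.001]
contact_force: [-7.6, 3.4, 6.2]
gripper_width: 18.8
```

```bash
python3 -c "
from h import *
st=read_state();info(st);print(L(st['position']),np.dot(st['contact_force'],UX),np.dot(st['contact_force'],UY), st['wrist_torque'])"
```

```text
t5.70 pos [516.25 154.36 218.46] xang -11.54 tilt [-0.013   0.0002] F [-7.58  3.36  6.16] w 18.77 j [ 0.59  0.25 -0.21 -0.01 -1.11  0.79]
[[-18.31202233 107.37036454  88.46212304]] -8.102693929947222 1.771152230256354 [ 0.98463122  2.48225681 -0.02812542]
```

Run:
```python
import numpy as np
print([[float(round(.058*np.cos(t)+.0,4)),0,float(round(.058*(1-np.sin(t))-.001-.013*.058*np.cos(t),4))] for t in (1.44,1.31,1.18,1.05,.92,.79,.66,.53,.4,.26,.13,0)])
```

```text
[[0.0076, 0, -0.0006], [0.015, 0, 0.0008], [0.0221, 0, 0.0031], [0.0289, 0, 0.0063], [0.0351, 0, 0.0104], [0.0408, 0, 0.0153], [0.0458, 0, 0.0208], [0.05, 0, 0.027], [0.0534, 0, 0.0337], [0.0561, 0, 0.0414], [0.0575, 0, 0.0487], [0.058, 0, 0.0562]]
```

Request:
send_rows --pt "0.0075 0 -0.0005" --pt "0.015 0 0.001" --pt "0.022 0 0.003" --pt "0.029 0 0.0065" --pt "0.035 0 0.0105" --pt "0.041 0 0.0155" --pt "0.046 0 0.021" --pt "0.05 0 0.027" --pt "0.0535 0 0.0335" --pt "0.056 0 0.0415" --pt "0.0575 0 0.0485" --pt "0.058 0 0.056" --yaw '[0, 0, 0, 0, 0, 0, 0, 0, 0, 0, 0, 0]' --fingers '[218, 218, 218, 218, 218, 218, 218, 218, 218, 218, 218, 218]'

```text
clock: 6.9
position: [574.3, 142.5, 164.2]
ee_rot: [0.995, -0.1, -0.004, -0.0]
contact_force: [-3.9, -3.2, 10.3]
gripper_width: 18.6
```

```bash
python3 snap.py w8; python3 -c "
from h import *
st=read_state();info(st);print(np.dot(st['contact_force'],UX),np.dot(st['contact_force'],UY), st['wrist_torque'])"
```

```text
t6.90 pos [574.3  142.46 164.24] xang -11.47 tilt [-0.0087 -0.    ] F [-3.92 -3.17 10.28] w 18.55 j [ 0.51  0.39 -0.16 -0.01 -1.03  0.86]
L [[ 40.9 107.4  34.2]]
t6.95 pos [574.16 142.36 163.06] xang -11.43 tilt [-0.0094  0.0006] F [ 1.12 -1.66  7.1 ] w 18.38 j [ 0.51  0.39 -0.16 -0.01 -1.02  0.86]
1.4280329713753765 -1.4042187668747461 [-0.54959595  0.22701619  0.34100278]
```

View pics/w8.png

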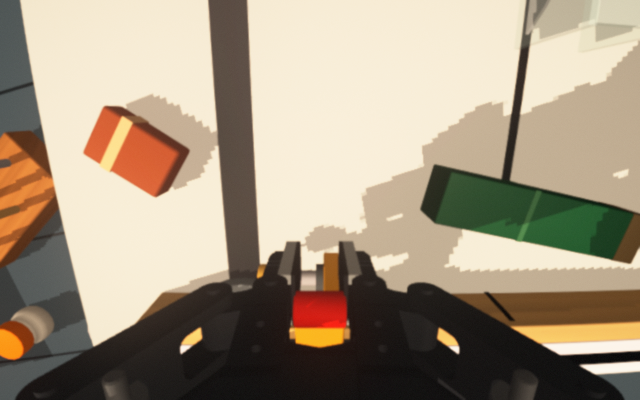

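The roll is at (320,310) and level, so the leaf is near down. I'll press it gently onto its end stop.

Request:
send_rows --pt "0 0 0.001" --pt "0 0 0.002" --pt "0 0 0.002" --yaw '[0, 0, 0]' --fingers '[218, 218, 218]'

```text
clock: 7.25
position: [574.3, 142.3, 162.9]
ee_rot: [0.995, -0.098, -0.004, 0.0]
contact_force: [-3.8, 0.6, 8.6]
gripper_width: 18.2
```

```bash
cat > st.py <<'E'
from h import *
st=read_state();info(st);print('L',L(st['position']).round(2),'Fx %.2f Fs %.2f Fz %.2f'%(np.dot(st['contact_force'],UX),np.dot(st['contact_force'],UY),st['contact_force'][2]))
E
python3 st.py
```

```text
t7.25 pos [574.29 142.29 162.85] xang -11.3 tilt [-0.0088  0.0015] F [-3.76  0.56  8.64] w 18.2 j [ 0.51  0.39 -0.17 -0.01 -1.02  0.86]
L [[ 40.96 107.22  32.85]] Fx -3.79 Fs -0.21 Fz 8.64
```

Request:
send_rows --pt "0 0 0.002" --pt "0 0 0.004" --pt "0 0 0.004" --yaw '[0, 0, 0]' --fingers '[218, 218, 218]'

```text
clock: 7.55
position: [574.1, 142.3, 160.4]
ee_rot: [0.995, -0.098, -0.005, 0.001]
contact_force: [-3.4, 0.4, 9.1]
gripper_width: 18.4
```

```bash
python3 st.py
```

```text
t7.55 pos [574.12 142.34 160.4 ] xang -11.21 tilt [-0.0089  0.0021] F [-3.42  0.44  9.09] w 18.41 j [ 0.51  0.39 -0.17 -0.   -1.02  0.86]
L [[ 40.79 107.23  30.4 ]] Fx -3.44 Fs -0.26 Fz 9.09
```

Request:
send_rows --pt "0 0 0" --pt "0 0 0" --pt "0 0 -0.01" --pt "0 0 -0.03" --pt "0 0 -0.06" --pt "0.005 0 -0.08" --pt "0.005 0 -0.08" --yaw '[0, 0, 0, 0, 0, 0, 0]' --fingers '[180, 165, 165, 165, 165, 165, 165]'

```text
clock: 8.25
position: [582.1, 141.9, 244.4]
ee_rot: [0.995, -0.098, -0.001, -0.001]
contact_force: [-0.9, 0.1, -1.0]
gripper_width: 30.3
```

```bash
python3 snap.py w9; python3 -c "
import cv2;im=cv2.imread('pics/w9.png');cv2.imwrite('pics/w9c.png',cv2.resize(im[130:330,200:440],None,fx=3,fy=3))"
```

```text
t8.25 pos [582.07 141.86 244.42] xang -11.2 tilt [-0.0019 -0.0018] F [-0.91  0.06 -1.01] w 30.35 j [ 0.51  0.33 -0.04 -0.   -1.2   0.87]
L [[ 48.7 108.4 114.4]]
```

View pics/w9c.png

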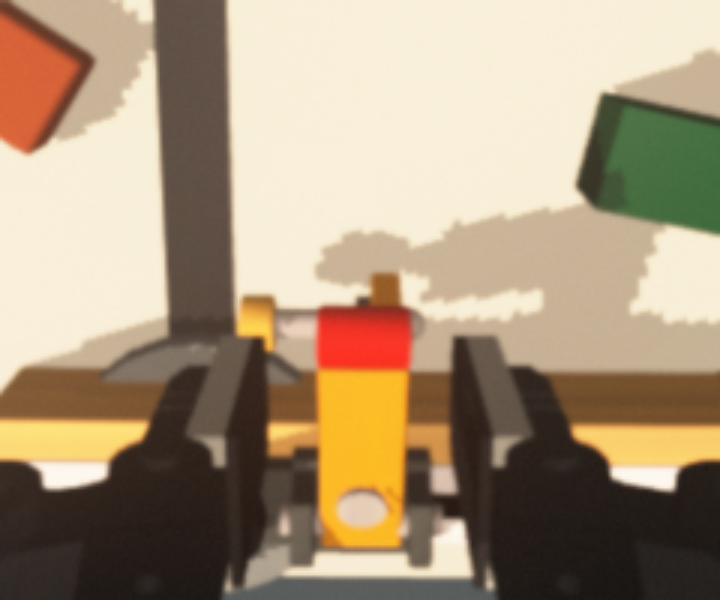

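View pics/w9.png

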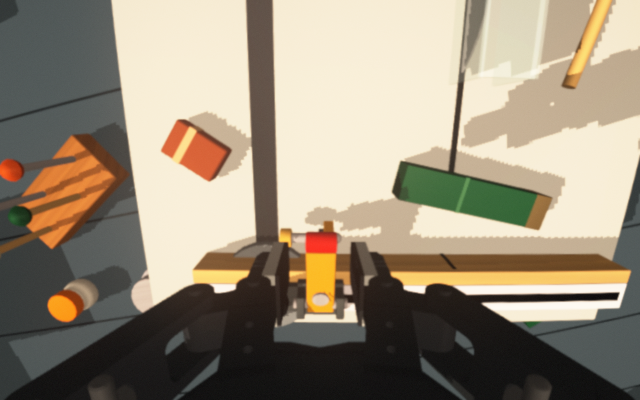

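The leaf is down: the roll is at (321,242) and the limb hangs in front of the fence. I'll press the roll from above with closed fingers to confirm the end stop.

Run:
```python
from h import *
import pickle
st=pickle.load(open('w9.pkl','rb'))
for th in (0,.05,.1,.2):
    print(th,proj('wrist',W(-18+58*np.cos(th),107.8,51+58*np.sin(th)+5),st).round(1))
im=cv2.imread('pics/w9.png'); h=cv2.cvtColor(im,cv2.COLOR_BGR2HSV)
m=(((h[...,0]<6)|(h[...,0]>174))&(h[...,1]>200)&(h[...,2]>120)).astype(np.uint8)
k,l,s,c=cv2.connectedComponentsWithStats(m); print([(s[i],c[i]) for i in range(1,k) if s[i,4]>200])
print(delta(st,W(40,107.8,65)))
```

```text
0 [[320.7 233. ]]
0.05 [[320.7 234.6]]
0.1 [[320.7 236.5]]
0.2 [[320.7 241. ]]
[(array([307, 234,  29,  19, 509], dtype=int32), array([320.82121807, 242.8172888 ]))]
[-8.58720154  0.58555561 49.43977724]
```

Run:
```python
from h import *
import pickle
st=pickle.load(open('w9.pkl','rb'))
print(proj('wrist',[W(0,208,35),W(0,-150,35),W(0,150,0),W(0,50,0),W(0,50,35)],st).round(1))
P=st['position']
im=cv2.imread('pics/w9.png');cv2.imwrite('pics/w9d.png',cv2.resize(im[210:330,180:340],None,fx=5,fy=5))
```

```text
[[193.  269.9]
 [631.6 270.3]
 [272.7 252.4]
 [385.1 253.3]
 [393.9 271.9]]
```

View pics/w9d.png

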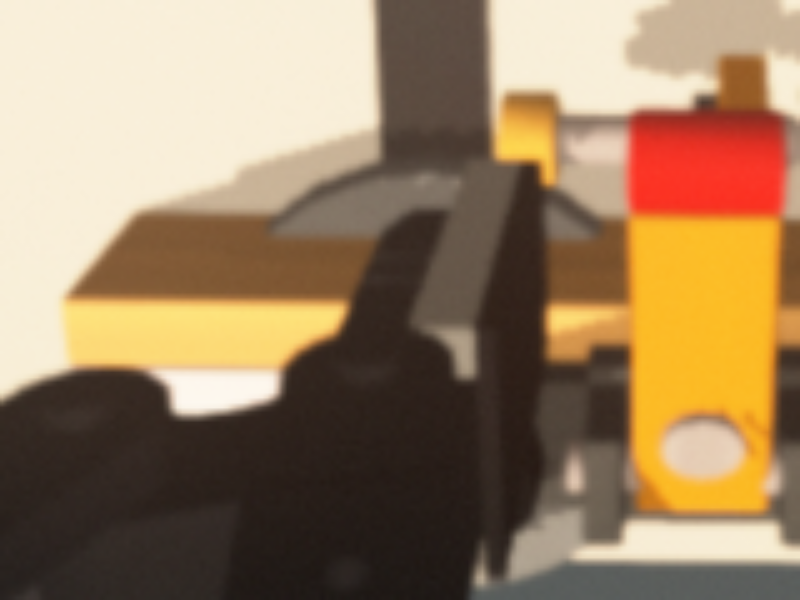

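Request:
send_rows --pt "-0.008 0.0005 0" --pt "-0.008 0.0005 0" --pt "-0.008 0.0005 0.01" --pt "-0.008 0.0005 0.02" --pt "-0.008 0.0005 0.03" --pt "-0.008 0.0005 0.038" --pt "-0.008 0.0005 0.042" --pt "-0.008 0.0005 0.046" --pt "-0.008 0.0005 0.049" --pt "-0.008 0.0005 0.052" --pt "-0.008 0.0005 0.053" --pt "-0.008 0.0005 0.053" --yaw '[0, 0, 0, 0, 0, 0, 0, 0, 0, 0, 0, 0]' --fingers '[255, 255, 255, 255, 255, 255, 255, 255, 255, 255, 255, 255]'

```text
clock: 9.5
position: [572.2, 142.9, 189.0]
ee_rot: [0.995, -0.098, -0.003, -0.0]
contact_force: [0.4, -0.0, 0.8]
gripper_width: -0.2
```

```bash
python3 st.py
```

```text
t9.50 pos [572.19 142.87 188.98] xang -11.23 tilt [-0.0064 -0.0003] F [ 0.44 -0.01  0.81] w -0.16 j [ 0.52  0.36 -0.14 -0.01 -1.08  0.86]
L [[ 38.79 107.37  58.98]] Fx 0.44 Fs 0.08 Fz 0.81
```

Request:
send_rows --pt "0 0 0.0015" --pt "0 0 0.003" --pt "0 0 0.003" --yaw '[0, 0, 0]' --fingers '[255, 255, 255]'

```text
clock: 9.8
position: [572.4, 142.9, 187.8]
ee_rot: [0.995, -0.098, -0.002, -0.001]
contact_force: [-1.6, -0.5, 8.5]
gripper_width: -0.3
```

```bash
python3 st.py
```

```text
t9.80 pos [572.36 142.88 187.84] xang -11.19 tilt [-0.005  -0.0005] F [-1.57 -0.54  8.46] w -0.3 j [ 0.52  0.36 -0.14 -0.   -1.07  0.86]
L [[ 38.96 107.41  57.84]] Fx -1.43 Fs -0.85 Fz 8.46
```

The stop pressed solid: Fz was 8.5 N with the roll top at 57.8 mm, against an expected 58. Next I'll move over the front of the bar with the fingers part open as a wide pusher.

Run:
```python
from h import *
st=read_state(); print(delta(st,W(103,-12,100)))
```

```text
[ 62.97690616 119.84077412 -42.53505737]
```

Request:
send_rows --pt "0 0 -0.02" --pt "0 0 -0.042" --pt "0.02 0.03 -0.042" --pt "0.04 0.07 -0.042" --pt "0.06 0.11 -0.042" --pt "0.063 0.12 -0.042" --pt "0.063 0.12 -0.042" --pt "0.063 0.12 -0.042" --yaw '[0, 0, 0, 0.35, 0.35, 0.35, 0.35, 0.35]' --fingers '[255, 255, 200, 150, 107, 107, 107, 107]'

```text
clock: 10.6
position: [610.6, 13.4, 229.1]
ee_rot: [0.995, -0.101, -0.003, -0.001]
contact_force: [0.3, 0.4, 0.0]
gripper_width: 49.5
```

```bash
python3 snap.py w10
```

```text
t10.60 pos [610.58  13.4  229.07] xang -11.55 tilt [-0.0061 -0.0006] F [0.34 0.42 0.05] w 49.48 j [ 0.28  0.36 -0.03 -0.   -1.18  1.09]
L [[102.4 -11.7  99.1]]
```

View pics/w10.png

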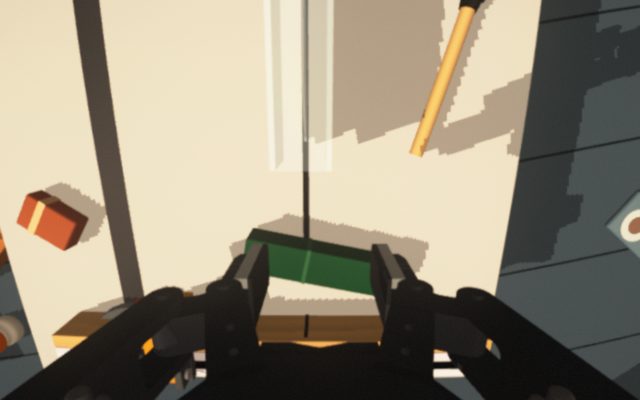

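The bar's front green corner is at about (252,229) and the guard's near end at v≈170. I'll verify the clearances.

Run:
```python
from h import *
import pickle
st=pickle.load(open('w10.pkl','rb'))
print(L(onz('wrist',[(250,240),(245,250),(305,248),(369,260)],155,st)).round(1))
print(L(onz('wrist',[(268,170),(330,170)],197,st)).round(1), L(onz('wrist',[(415,155)],139,st)).round(1))
print(delta(st,W(103,-12,5)))
```

```text
[[ 81.8  40.   25. ]
 [ 73.7  44.3  25. ]
 [ 75.5  -0.7  25. ]
 [ 65.8 -48.9  25. ]]
[[141.1  17.4  67. ]
 [141.2 -17.3  67. ]] [[142.9 -82.    9. ]]
[ 1.134452    0.31527139 94.06417331]
```

Request:
send_rows --pt "0.001 0 0.03" --pt "0.001 0 0.06" --pt "0.001 0 0.08" --pt "0.001 0 0.09" --pt "0.001 0 0.093" --pt "0.001 0 0.093" --yaw '[0, 0, 0, 0, 0, 0]' --fingers '[107, 107, 107, 107, 107, 107]'

```text
clock: 11.25
position: [611.5, 14.6, 136.7]
ee_rot: [0.995, -0.099, -0.002, -0.001]
contact_force: [0.1, -0.4, 0.5]
gripper_width: 49.3
```

```bash
python3 snap.py w11; python3 st.py
```

```text
t11.25 pos [611.49  14.63 136.72] xang -11.42 tilt [-0.005  -0.0007] F [ 0.08 -0.37  0.52] w 49.27 j [ 0.29  0.44 -0.15 -0.   -0.98  1.09]
L [[103.1 -10.4   6.7]]
t11.30 pos [611.82  14.49 137.31] xang -11.43 tilt [-0.0039 -0.0012] F [-0.55  0.76  0.35] w 49.55 j [ 0.29  0.44 -0.15 -0.   -0.98  1.09]
L [[103.43 -10.42   7.31]] Fx -0.70 Fs 0.63 Fz 0.35
```

View pics/w11.png

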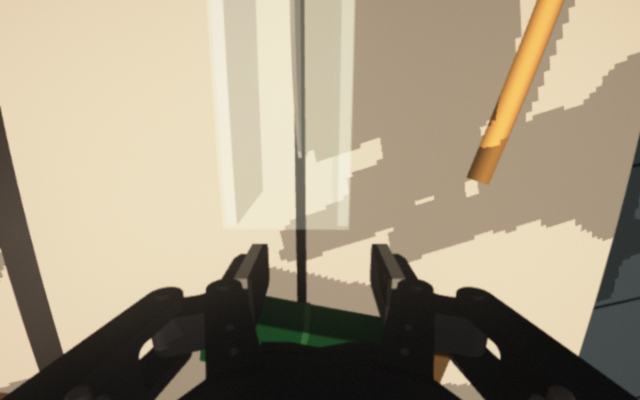

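The tips are down in front of the bar, clear of the guard and the stick. Now I'll push toward the fence.

Request:
send_rows --pt "-0.006 0 0" --pt "-0.012 0 0" --pt "-0.017 0 0" --pt "-0.022 0 0" --pt "-0.027 0 0" --pt "-0.032 0 0" --pt "-0.037 0 0" --pt "-0.042 0 0" --pt "-0.047 0 0" --pt "-0.05 0 0" --pt "-0.053 0 0" --pt "-0.053 0 0" --yaw '[0, 0, 0, 0, 0, 0, 0, 0, 0, 0, 0, 0]' --fingers '[107, 107, 107, 107, 107, 107, 107, 107, 107, 107, 107, 107]'

```text
clock: 12.5
position: [559.3, 25.0, 137.4]
ee_rot: [0.995, -0.1, -0.002, -0.001]
contact_force: [2.3, -0.7, 1.6]
gripper_width: 49.9
```

```bash
python3 snap.py w12; python3 st.py; python3 snap.py s12 scene; python3 -c "
import cv2;im=cv2.imread('pics/s12.png');cv2.imwrite('pics/s12c.png',cv2.resize(im[135:285,270:450],None,fx=4,fy=4,interpolation=cv2.INTER_CUBIC))"
```

```text
t12.50 pos [559.28  25.02 137.43] xang -11.43 tilt [-0.0047 -0.0011] F [ 2.27 -0.71  1.58] w 49.91 j [ 0.33  0.36 -0.28 -0.   -0.93  1.04]
L [[ 49.8 -10.7   7.4]]
t12.55 pos [559.25  25.02 137.25] xang -11.43 tilt [-0.0051 -0.0009] F [3.04 0.51 0.82] w 49.42 j [ 0.33  0.36 -0.28 -0.   -0.93  1.04]
L [[ 49.81 -10.69   7.25]] Fx 2.87 Fs 1.11 Fz 0.82
t12.55 pos [559.25  25.02 137.25] xang -11.43 tilt [-0.0051 -0.0009] F [3.04 0.51 0.82] w 49.42 j [ 0.33  0.36 -0.28 -0.   -0.93  1.04]
L [[ 49.8 -10.7   7.3]]
```

View pics/w12.png

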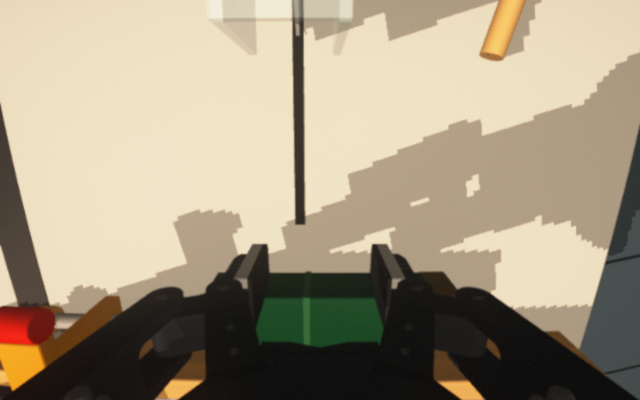

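View pics/s12c.png

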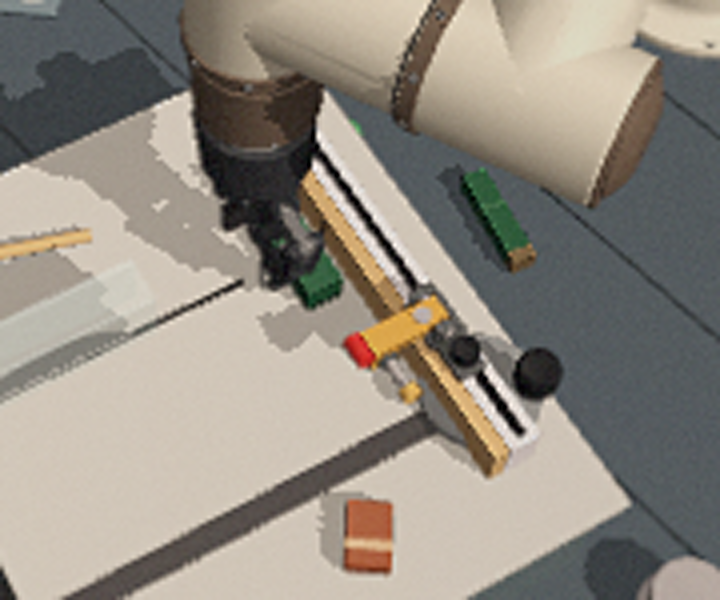

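The bar's front edge is now level at v≈273 between the pads, so it is parallel to the fence, and the leaf is fully down. I'll continue slowly to the fence.

Request:
send_rows --pt "-0.002 0 0" --pt "-0.004 0 0" --pt "-0.006 0 0" --pt "-0.008 0 0" --pt "-0.009 0 0" --yaw '[0, 0, 0, 0, 0]' --fingers '[107, 107, 107, 107, 107]'

```text
clock: 13.1
position: [550.1, 26.8, 137.1]
ee_rot: [0.995, -0.1, -0.003, -0.001]
contact_force: [2.4, -0.9, 1.1]
gripper_width: 49.6
```

```bash
python3 st.py
```

```text
t13.10 pos [550.07  26.79 137.11] xang -11.44 tilt [-0.0057 -0.0007] F [ 2.44 -0.86  1.13] w 49.65 j [ 0.34  0.35 -0.3  -0.   -0.92  1.03]
L [[ 40.47 -10.8    7.11]] Fx 2.56 Fs -0.35 Fz 1.13
```

Request:
send_rows --pt "-0.001 0 0" --pt "-0.002 0 0" --pt "-0.002 0 0" --yaw '[0, 0, 0]' --fingers '[107, 107, 107]'

```text
clock: 13.4
position: [548.9, 26.9, 137.1]
ee_rot: [0.995, -0.1, -0.002, -0.001]
contact_force: [4.3, -3.5, -0.3]
gripper_width: 49.4
```

```bash
python3 st.py
```

```text
t13.40 pos [548.86  26.95 137.14] xang -11.47 tilt [-0.0039 -0.001 ] F [ 4.29 -3.5  -0.34] w 49.43 j [ 0.34  0.35 -0.31 -0.   -0.92  1.03]
L [[ 39.25 -10.88   7.14]] Fx 4.90 Fs -2.56 Fz -0.34
```

Request:
send_rows --pt "-0.001 0 0" --pt "-0.002 0 0" --pt "-0.002 0 0" --yaw '[0, 0, 0]' --fingers '[107, 107, 107]'

```text
clock: 13.7
position: [548.8, 27.0, 137.3]
ee_rot: [0.995, -0.1, 0.0, -0.001]
contact_force: [8.5, -4.0, -2.0]
gripper_width: 49.7
```

```bash
python3 st.py
```

```text
t13.70 pos [548.83  26.98 137.32] xang -11.5 tilt [ 0.0004 -0.0017] F [ 8.45 -3.98 -1.99] w 49.69 j [ 0.34  0.35 -0.31 -0.   -0.91  1.03]
L [[ 39.21 -10.86   7.32]] Fx 9.08 Fs -2.20 Fz -1.99
```

The bar is flush: it stalled at x 39.2 mm with 9 N. I'll back off, rise and look.

Request:
send_rows --pt "0.008 0 0" --pt "0.02 0 0" --pt "0.025 0 -0.03" --pt "0.025 0 -0.07" --pt "0.025 0.02 -0.1" --pt "0.025 0.04 -0.11" --pt "0.025 0.04 -0.11" --yaw '[0, 0, 0, 0, 0, 0, 0]' --fingers '[107, 107, 107, 150, 200, 255, 255]'

```text
clock: 14.4
position: [565.6, -18.7, 249.0]
ee_rot: [0.995, -0.101, 0.001, -0.001]
contact_force: [1.0, -0.2, 0.8]
gripper_width: 0.3
```

```bash
python3 snap.py w13; python3 st.py
```

```text
t14.40 pos [565.57 -18.74 249.02] xang -11.62 tilt [ 0.0021 -0.0028] F [ 1.02 -0.22  0.79] w 0.27 j [ 0.25  0.27 -0.11 -0.   -1.18  1.12]
L [[ 64.8 -52.3 119. ]]
t14.45 pos [565.09 -18.   247.4 ] xang -11.61 tilt [-0.0003 -0.0024] F [ 1.17  0.35 -0.5 ] w -0.1 j [ 0.25  0.27 -0.11 -0.   -1.18  1.12]
L [[ 64.18 -51.65 117.4 ]] Fx 1.08 Fs 0.58 Fz -0.50
```

View pics/w13.png

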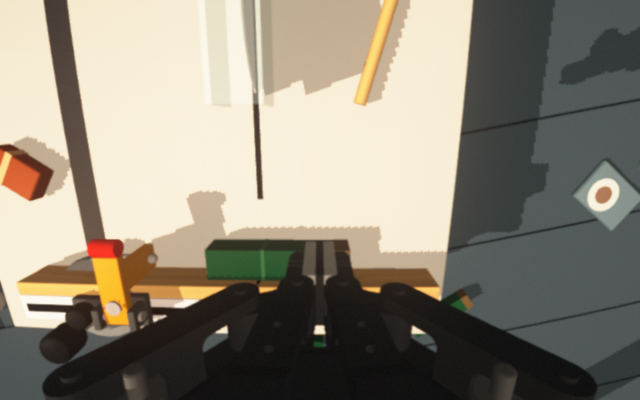

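The bar lies along the fence from u≈207 to 350, v 240–278. The screw tip is at (152,258), left of the bar's green end.

Run:
```python
from h import *
import pickle
st=pickle.load(open('w13.pkl','rb'))
im=cv2.imread('pics/w13.png');cv2.imwrite('pics/w13c.png',cv2.resize(im[220:300,200:360],None,fx=5,fy=5,interpolation=cv2.INTER_CUBIC))
print(L(onz('wrist',[(207,241),(207,277),(349,241),(292,241)],155,st)).round(1))
```

```text
[[ 35.8  39.8  25. ]
 [  3.2  43.1  25. ]
 [ 36.2 -75.6  25. ]
 [ 36.1 -29.6  25. ]]
```

View pics/w13c.png

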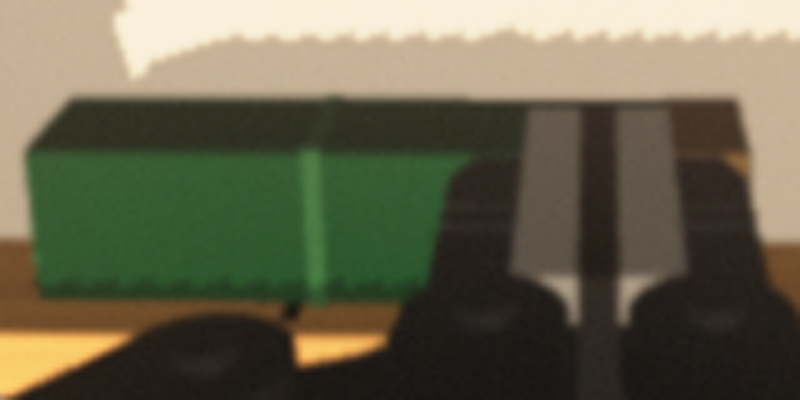

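Run:
```python
from h import *
import pickle
st=pickle.load(open('w13.pkl','rb'))
print(L(onz('wrist',[(205.5,250),(208,279.3),(349.5,250.8)],155,st)).round(1))
P=L(onz('wrist',[(156,259)],142.5,st)); print('screw tip?',P)
st=read_state()
print(delta(st,W(60,-110,100)), delta(st,W(14,-110,60)), delta(st,W(14,-110,6)))
```

```text
[[ 27.8  41.8  25. ]
 [  1.   42.4  25. ]
 [ 27.6 -76.3  25. ]]
screw tip? [[13.36704339 92.04339448 12.5       ]]
[-4.17230913 58.39617106 17.26335005] [-50.16088688  58.49624977  57.27635669] [-50.14546973  58.62473949 111.27620162]
```

Request:
send_rows --pt "-0.02 0.03 0.02" --pt "-0.049 0.063 0.03" --pt "-0.049 0.063 0.06" --pt "-0.049 0.063 0.09" --pt "-0.049 0.063 0.105" --pt "-0.049 0.063 0.108" --pt "-0.049 0.063 0.108" --yaw '[0, 0, 0, 0, 0, 0, 0]' --fingers '[255, 255, 255, 255, 255, 255, 255]'

```text
clock: 15.15
position: [504.1, -69.3, 138.2]
ee_rot: [0.995, -0.101, -0.001, -0.001]
contact_force: [0.0, -0.1, -0.1]
gripper_width: 0.0
```

```bash
python3 snap.py w14; python3 st.py
```

```text
t15.15 pos [504.12 -69.27 138.2 ] xang -11.57 tilt [-0.0031 -0.0013] F [ 0.02 -0.15 -0.14] w 0.02 j [ 0.18  0.28 -0.4  -0.   -0.89  1.19]
L [[  14.8 -114.1    8.2]]
t15.20 pos [504.8  -69.26 139.16] xang -11.57 tilt [-0.0009 -0.002 ] F [ 0.43 -0.12  0.3 ] w -0.03 j [ 0.18  0.28 -0.4  -0.   -0.89  1.19]
L [[  15.43 -113.99    9.16]] Fx 0.45 Fs -0.03 Fz 0.30
```

View pics/w14.png

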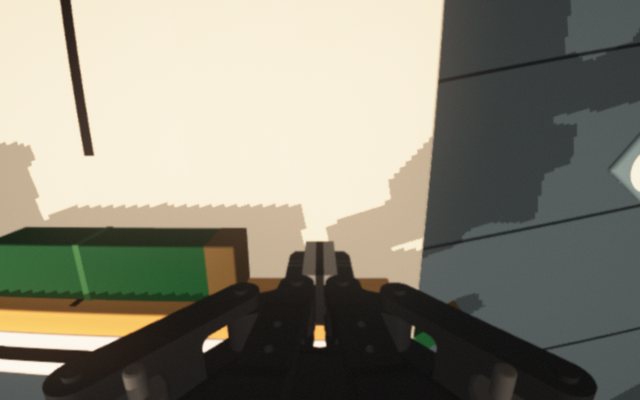

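The fingers stand clear to the right of the brown end, which is at u≈247. Now I'll slide the bar along the fence, stopping well short of the screw.

Request:
send_rows --pt "0 -0.005 0" --pt "0 -0.01 0" --pt "0 -0.015 0" --pt "0 -0.02 0" --pt "0 -0.024 0" --pt "0 -0.028 0" --pt "0 -0.032 0" --pt "0 -0.036 0" --pt "0 -0.04 0" --pt "0 -0.044 0" --pt "0 -0.047 0" --pt "0 -0.047 0" --yaw '[0, 0, 0, 0, 0, 0, 0, 0, 0, 0, 0, 0]' --fingers '[255, 255, 255, 255, 255, 255, 255, 255, 255, 255, 255, 255]'

```text
clock: 16.4
position: [514.4, -22.7, 139.2]
ee_rot: [0.995, -0.101, -0.0, -0.001]
contact_force: [0.4, -1.3, 0.8]
gripper_width: 0.1
```

```bash
python3 snap.py w15; python3 st.py
```

```text
t16.40 pos [514.44 -22.66 139.21] xang -11.55 tilt [-0.0005 -0.0026] F [ 0.42 -1.27  0.77] w 0.11 j [ 0.27  0.29 -0.39 -0.   -0.89  1.1 ]
L [[ 15.5 -66.4   9.2]]
t16.45 pos [514.36 -22.69 139.06] xang -11.56 tilt [-0.0006 -0.0028] F [-0.5   0.1   1.02] w 0.09 j [ 0.27  0.29 -0.39 -0.   -0.89  1.1 ]
L [[ 15.44 -66.44   9.06]] Fx -0.51 Fs -0.00 Fz 1.02
```

View pics/w15.png

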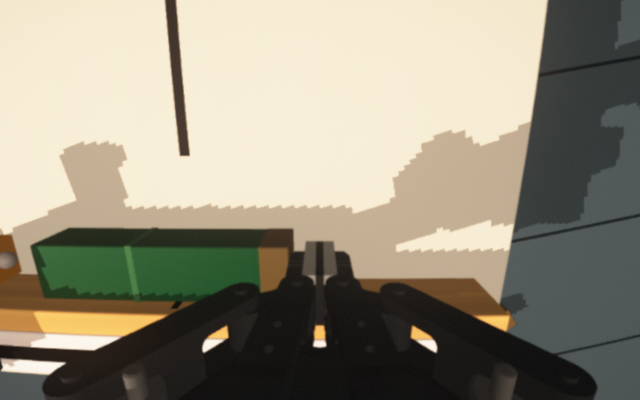

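The finger is at the brown end (u≈293). The green end is at u≈35–45 and the domed screw tip at about (8,261). I'll estimate the remaining gap.

Run:
```python
from h import *
import pickle
st=pickle.load(open('w15.pkl','rb'))
im=cv2.imread('pics/w15.png');cv2.imwrite('pics/w15c.png',cv2.resize(im[210:310,0:160],None,fx=5,fy=5,interpolation=cv2.INTER_CUBIC))
print('green',L(onz('wrist',[(33,243)],155,st)).round(1),'brown',L(onz('wrist',[(294,246)],155,st)).round(1),'tip',L(onz('wrist',[(19,262)],142.5,st)).round(1))
```

```text
green [[29.1 64.5 25. ]] brown [[ 28.9 -55.1  25. ]] tip [[13.1 88.4 12.5]]
```

View pics/w15c.png

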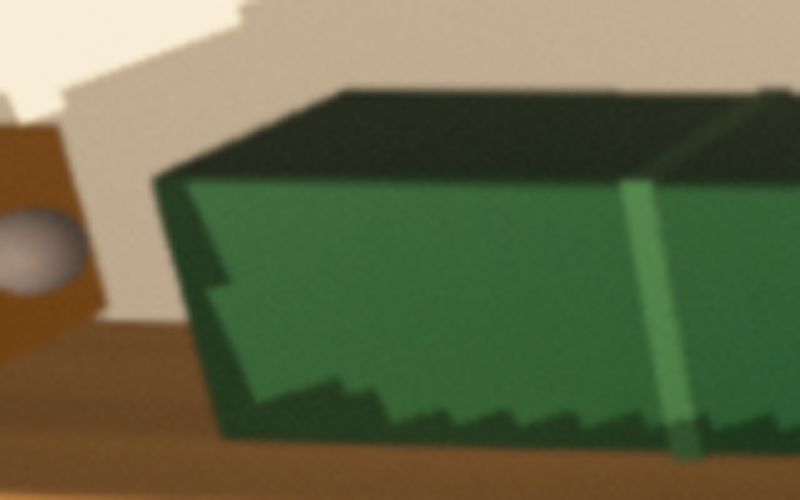

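Request:
send_rows --pt "0 -0.003 0" --pt "0 -0.006 0" --pt "0 -0.009 0" --pt "0 -0.012 0" --pt "0 -0.015 0" --pt "0 -0.017 0" --pt "0 -0.018 0" --pt "0 -0.019 0" --yaw '[0, 0, 0, 0, 0, 0, 0, 0]' --fingers '[255, 255, 255, 255, 255, 255, 255, 255]'

```text
clock: 17.25
position: [518.1, -3.9, 139.0]
ee_rot: [0.995, -0.101, -0.0, -0.001]
contact_force: [0.1, -2.3, 1.0]
gripper_width: 0.1
```

```bash
python3 snap.py w16; python3 st.py; python3 -c "
import cv2;im=cv2.imread('pics/w16.png');cv2.imwrite('pics/w16c.png',cv2.resize(im[200:320,0:350],None,fx=2.2,fy=2.2,interpolation=cv2.INTER_CUBIC))"
```

```text
t17.25 pos [518.11  -3.92 139.01] xang -11.56 tilt [-0.0009 -0.0028] F [ 0.1  -2.27  1.04] w 0.12 j [ 0.3   0.3  -0.38 -0.   -0.89  1.07]
L [[ 15.3 -47.3   9. ]]
t17.30 pos [518.16  -3.83 139.02] xang -11.56 tilt [-0.0008 -0.0029] F [-0.48 -2.35  2.1 ] w 0.07 j [ 0.3   0.3  -0.38 -0.   -0.89  1.07]
L [[ 15.36 -47.2    9.02]] Fx 0.00 Fs -2.39 Fz 2.10
```

View pics/w16c.png

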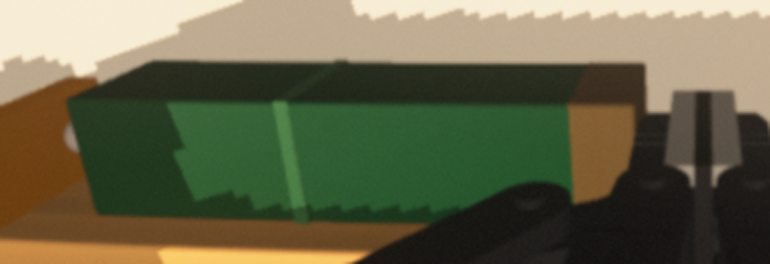

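Request:
send_rows --pt "0 -0.001 0" --pt "0 -0.002 0" --pt "0 -0.003 0" --yaw '[0, 0, 0]' --fingers '[255, 255, 255]'

```text
clock: 17.6
position: [518.8, -0.8, 139.0]
ee_rot: [0.995, -0.101, -0.0, -0.002]
contact_force: [-0.6, -2.5, 0.7]
gripper_width: 0.0
```

```bash
python3 st.py
```

```text
t17.60 pos [518.76  -0.85 139.03] xang -11.57 tilt [-0.0008 -0.0029] F [-0.61 -2.54  0.74] w 0.04 j [ 0.31  0.3  -0.38 -0.   -0.89  1.06]
L [[ 15.35 -44.16   9.03]] Fx -0.09 Fs -2.61 Fz 0.74
```

Request:
send_rows --pt "0 -0.001 0" --pt "0 -0.0015 0" --yaw '[0, 0]' --fingers '[255, 255]'

```text
clock: 17.8
position: [519.1, 0.7, 139.0]
ee_rot: [0.995, -0.101, -0.0, -0.001]
contact_force: [-0.8, -2.7, 1.4]
gripper_width: -0.2
```

```bash
python3 st.py
```

```text
t17.80 pos [519.05   0.69 139.02] xang -11.57 tilt [-0.0008 -0.0029] F [-0.78 -2.7   1.41] w -0.22 j [ 0.31  0.3  -0.38 -0.   -0.89  1.06]
L [[ 15.33 -42.59   9.02]] Fx -0.22 Fs -2.80 Fz 1.41
```

Request:
send_rows --pt "0 -0.0008 0" --pt "0 -0.0015 0" --yaw '[0, 0]' --fingers '[255, 255]'

```text
clock: 18.0
position: [519.1, 1.2, 139.0]
ee_rot: [0.995, -0.101, -0.001, -0.001]
contact_force: [-0.6, -7.7, 1.2]
gripper_width: -0.1
```

```bash
python3 st.py
```

```text
t18.00 pos [519.1    1.23 139.04] xang -11.55 tilt [-0.0015 -0.0009] F [-0.58 -7.74  1.23] w -0.08 j [ 0.31  0.3  -0.38 -0.   -0.9   1.06]
L [[ 15.27 -42.06   9.04]] Fx 0.99 Fs -7.70 Fz 1.23
```

The bar bears on the screw at 7.7 N total, about 5 N above the sliding drag. I'll hold this target through camera calls, so the target doesn't reset.

Run:
```python
from h import *
for i in range(12):
    im=get_image('wrist'); st=read_state(); print(round(st['clock'],2),np.round(np.dot(st['contact_force'],UY),2),L(st['position']).round(2)[0])
cv2.imwrite('pics/w17.png',im)
```

```text
18.05 -7.33 [ 15.28 -42.11   9.05]
18.1 -6.44 [ 15.27 -42.11   9.04]
18.15 -6.72 [ 15.28 -42.12   9.04]
18.2 -6.07 [ 15.28 -42.12   9.04]
18.25 -6.24 [ 15.29 -42.13   9.04]
18.3 -5.2 [ 15.3  -42.09   9.06]
18.35 -6.73 [ 15.28 -42.12   9.03]
18.4 -6.01 [ 15.29 -42.11   9.06]
18.45 -6.36 [ 15.28 -42.11   9.03]
18.5 -6.06 [ 15.28 -42.13   9.04]
18.55 -5.84 [ 15.29 -42.11   9.04]
18.6 -5.81 [ 15.27 -42.13   9.03]
```

View pics/w17.png

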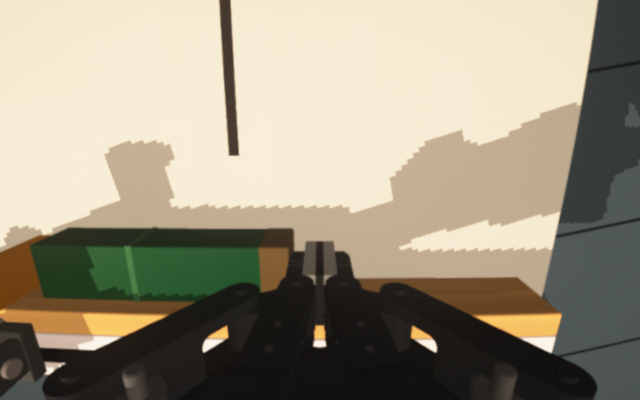

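Held at about 6 N for 0.6 s, with no creep (s −42.1). I'll withdraw straight back along the fence, then rise and check that the bar is flush.

Request:
send_rows --pt "0 0.006 0" --pt "0 0.015 0" --pt "0 0.02 -0.02" --pt "0.02 0.02 -0.06" --pt "0.04 0 -0.1" --pt "0.05 -0.03 -0.12" --pt "0.05 -0.06 -0.12" --pt "0.05 -0.07 -0.12" --pt "0.05 -0.07 -0.12" --yaw '[0, 0, 0, 0, 0, 0, 0, 0, 0]' --fingers '[255, 255, 255, 200, 150, 107, 107, 107, 107]'

```text
clock: 19.5
position: [582.0, 60.5, 258.2]
ee_rot: [0.995, -0.1, -0.001, -0.001]
contact_force: [-0.3, 0.3, 0.3]
gripper_width: 49.7
```

```bash
python3 snap.py w18; python3 st.py; python3 -c "
import cv2;im=cv2.imread('pics/w18.png');cv2.imwrite('pics/w18c.png',cv2.resize(im[180:330,160:460],None,fx=2.6,fy=2.6,interpolation=cv2.INTER_CUBIC))"
```

```text
t19.50 pos [582.03  60.47 258.23] xang -11.48 tilt [-0.0027 -0.0012] F [-0.27  0.31  0.31] w 49.69 j [ 0.38  0.3  -0.05 -0.   -1.22  0.99]
L [[ 65.   28.6 128.2]]
t19.55 pos [581.73  59.56 258.22] xang -11.52 tilt [-0.003  -0.0006] F [ 0.61  0.12 -0.01] w 49.32 j [ 0.38  0.3  -0.05 -0.   -1.22  0.99]
L [[ 64.89  27.67 128.22]] Fx 0.57 Fs 0.24 Fz -0.01
```

View pics/w18.png

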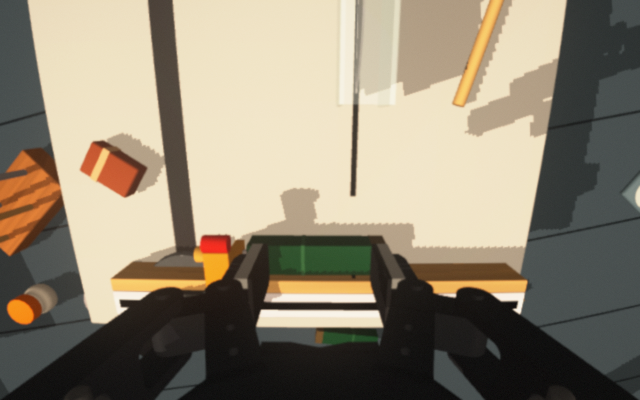

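View pics/w18c.png

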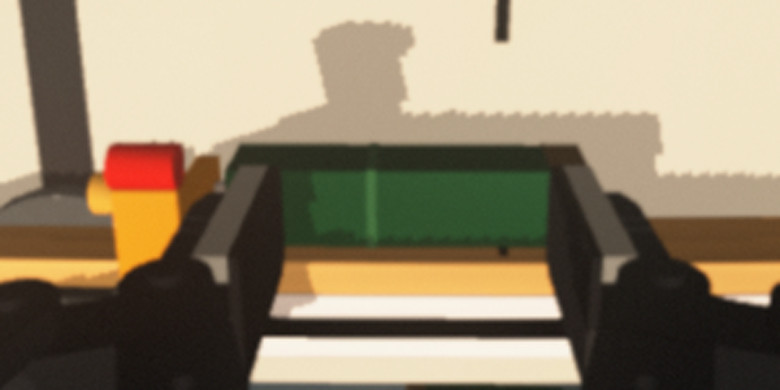

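Run:
```python
from h import *
import pickle
st=pickle.load(open('w18.pkl','rb'))
im=cv2.imread('pics/w18.png'); h=cv2.cvtColor(im,cv2.COLOR_BGR2HSV)
m=((h[...,0]>40)&(h[...,0]<90)&(h[...,1]>80))
g=im[...,1].astype(int)
B=[];T=[];E=[]
for u in range(276,366,4):
    col=im[:,u].astype(float)
    # back edge: last green row between 255..285
    v=[y for y in range(250,285) if m[y,u]]; 
    B.append((u,max(v)+.5))
    y=np.arange(265,284); bl=col[265:284].sum(1); E.append((u,265+np.argmax(np.diff(bl))+.5))
    T.append((u,min([y for y in range(240,262) if m[y,u] and g[y,u]>60])-.5))
for n,pts,z in (('back',B,155),('fencetop',E,165),('front',T,155)):
    P=L(onz('wrist',pts,z,st)); a=np.polyfit(P[:,1],P[:,0],1); print(n,'x at mid %.2f slope %.4f'%(np.polyval(a,30),a[0]),'resid',np.std(P[:,0]-np.polyval(a,P[:,1])).round(2))
```

```text
back x at mid 1.68 slope -0.0028 resid 0.27
fencetop x at mid 0.57 slope -0.0040 resid 0.02
front x at mid 27.99 slope -0.0073 resid 0.46
```

The bar is flush and parallel: back edge slope −0.003 and front −0.007, against −0.004 for the fence, with the front 27.4 mm off the face. Next I'll hover over the roll.

Run:
```python
from h import *
st=read_state(); print(delta(st,W(41,107.8,85)))
```

```text
[-23.65395177 -80.13020625  43.34139924]
```

Request:
send_rows --pt "0 -0.03 0" --pt "-0.01 -0.06 0" --pt "-0.0235 -0.08 0" --pt "-0.0235 -0.08 0.015" --pt "-0.0235 -0.08 0.03" --pt "-0.0235 -0.08 0.04" --pt "-0.0235 -0.08 0.043" --pt "-0.0235 -0.08 0.043" --yaw '[0, 0, 0, 0, 0, 0, 0, 0]' --fingers '[120, 140, 155, 160, 160, 160, 160, 160]'

```text
clock: 20.35
position: [574.4, 141.9, 215.0]
ee_rot: [0.995, -0.101, -0.002, -0.0]
contact_force: [-0.5, -0.4, 0.9]
gripper_width: 31.7
```

```bash
python3 snap.py w19
python3 - <<'E'
from h import *
import pickle
st=pickle.load(open('w19.pkl','rb'))
im=cv2.imread('pics/w19.png'); h=cv2.cvtColor(im,cv2.COLOR_BGR2HSV)
m=(((h[...,0]<6)|(h[...,0]>174))&(h[...,1]>200)&(h[...,2]>120)).astype(np.uint8)
k,l,s,c=cv2.connectedComponentsWithStats(m)
for i in range(1,k):
    if s[i,4]>200:
        print(s[i],c[i]); vm=s[i,1]+s[i,3]/2
        for z in (51,56): print([delta(st,onz('wrist',[(u,vm)],130+z,st)[0]).round(2) for u in (s[i,0],s[i,0]+s[i,2])])
print('pred th0',proj('wrist',W(41.5,107.8,55),st))
cv2.imwrite('pics/w19c.png',cv2.resize(im[180:340,200:440],None,fx=3.3,fy=3.3,interpolation=cv2.INTER_CUBIC))
E
```

```text
t20.35 pos [574.44 141.87 214.97] xang -11.57 tilt [-0.0037  0.0002] F [-0.54 -0.41  0.94] w 31.7 j [ 0.51  0.34 -0.1  -0.   -1.13  0.86]
L [[ 41.2 106.8  85. ]]
[303 226  32  21 626] [318.28434505 236.70127796]
[array([ -1.59, -10.13,  33.97]), array([-1.57,  9.07, 33.98])]
[array([ 0.36, -9.86, 28.96]), array([ 0.38,  8.8 , 28.97])]
pred th0 [[318.25420569 235.80312371]]
```

View pics/w19c.png

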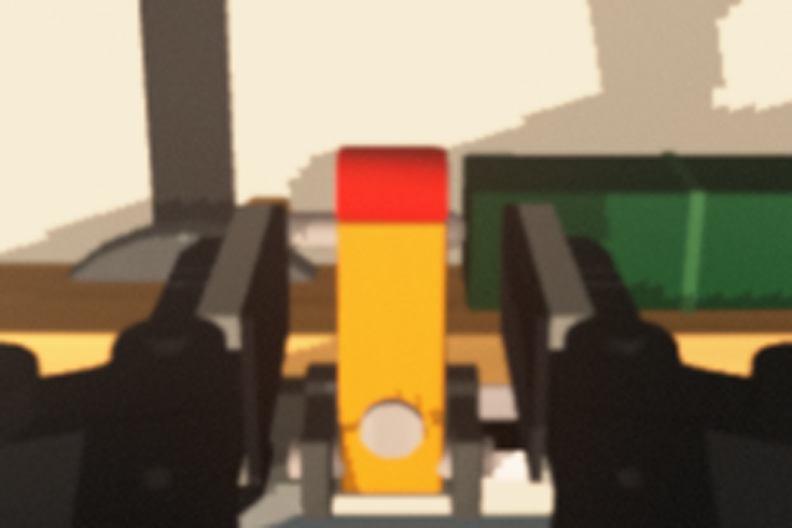

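The roll at (318,237) matches the leaf-down prediction of (318.3,235.8). It sits 0.5 mm to tool −y. The bar end is in contact with the screw tip. Descending.

Request:
send_rows --pt "-0.0005 -0.0005 0.015" --pt "-0.0005 -0.0005 0.03" --pt "-0.0005 -0.0005 0.042" --pt "-0.0005 -0.0005 0.05" --pt "-0.0005 -0.0005 0.05" --yaw '[0, 0, 0, 0, 0]' --fingers '[160, 165, 175, 180, 184]'

```text
clock: 20.9
position: [573.9, 142.5, 164.7]
ee_rot: [0.995, -0.101, -0.002, 0.0]
contact_force: [-0.0, -0.4, 0.3]
gripper_width: 23.6
```

```bash
python3 snap.py w20; python3 -c "
import cv2;im=cv2.imread('pics/w20.png');cv2.imwrite('pics/w20c.png',cv2.resize(im[220:340,260:380],None,fx=5,fy=5))"
```

```text
t20.90 pos [573.91 142.47 164.69] xang -11.57 tilt [-0.0041  0.0006] F [-0.04 -0.4   0.28] w 23.61 j [ 0.52  0.38 -0.17 -0.   -1.02  0.85]
L [[ 40.6 107.3  34.7]]
```

View pics/w20c.png

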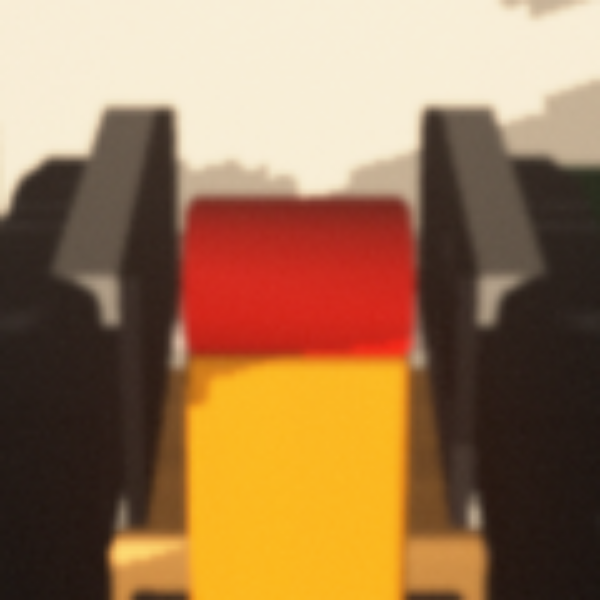

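The roll (185–413) is exactly centred between the pads (176–422). Closing.

Request:
send_rows --pt "0 0 0.001" --pt "0 0 0.001" --pt "0 0 0.001" --pt "0 0 0.001" --pt "0 0 0.001" --pt "0 0 0.001" --yaw '[0, 0, 0, 0, 0, 0]' --fingers '[190, 196, 202, 208, 218, 218]'

```text
clock: 21.55
position: [574.9, 142.4, 165.5]
ee_rot: [0.995, -0.101, -0.001, -0.0]
contact_force: [-0.5, -4.2, 5.3]
gripper_width: 18.9
```

```bash
python3 st.py;  python3 - <<'E'
import numpy as np
o=[]
for i in range(1,13):
    t=i*.13; o.append([float(round(.058*(np.cos(t)-1),4)),0,float(round(-.058*np.sin(t),4))])
print(o)
E
```

```text
t21.55 pos [574.93 142.43 165.5 ] xang -11.54 tilt [-0.0012 -0.0002] F [-0.51 -4.24  5.35] w 18.85 j [ 0.52  0.38 -0.17 -0.   -1.02  0.85]
L [[ 41.57 107.48  35.5 ]] Fx 0.36 Fs -4.25 Fz 5.35
[[-0.0005, 0, -0.0075], [-0.0019, 0, -0.0149], [-0.0044, 0, -0.0221], [-0.0077, 0, -0.0288], [-0.0118, 0, -0.0351], [-0.0168, 0, -0.0408], [-0.0224, 0, -0.0458], [-0.0286, 0, -0.05], [-0.0354, 0, -0.0534], [-0.0425, 0, -0.0559], [-0.0499, 0, -0.0574], [-0.0574, 0, -0.058]]
```

Request:
send_rows --pt "-0.0005 0 -0.0075" --pt "-0.002 0 -0.015" --pt "-0.0045 0 -0.022" --pt "-0.0075 0 -0.029" --pt "-0.012 0 -0.035" --pt "-0.017 0 -0.041" --pt "-0.0225 0 -0.046" --pt "-0.0285 0 -0.05" --pt "-0.0355 0 -0.0535" --pt "-0.0425 0 -0.056" --pt "-0.05 0 -0.0575" --pt "-0.0575 0 -0.058" --yaw '[0, 0, 0, 0, 0, 0, 0, 0, 0, 0, 0, 0]' --fingers '[218, 218, 218, 218, 218, 218, 218, 218, 218, 218, 218, 218]'

```text
clock: 22.75
position: [519.8, 153.7, 225.0]
ee_rot: [0.995, -0.1, 0.002, -0.0]
contact_force: [7.7, -1.9, -16.1]
gripper_width: 18.3
```

```bash
python3 snap.py w21; python3 st.py
```

```text
t22.75 pos [519.8  153.72 225.03] xang -11.52 tilt [ 0.0033 -0.001 ] F [  7.66  -1.94 -16.07] w 18.34 j [ 0.59  0.25 -0.21  0.   -1.11  0.78]
L [[-14.7 107.5  95. ]]
t22.80 pos [518.7  153.92 225.15] xang -11.53 tilt [ 0.0023 -0.0015] F [  3.51   0.04 -15.47] w 17.89 j [ 0.59  0.25 -0.21  0.   -1.11  0.78]
L [[-15.83 107.43  95.15]] Fx 3.44 Fs 0.74 Fz -15.47
```

View pics/w21.png

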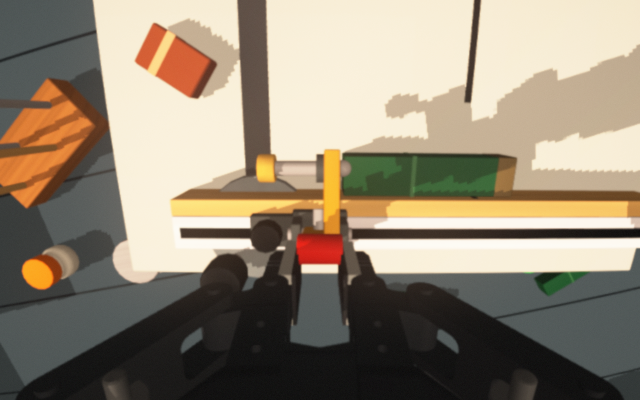

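The leaf is about upright and the bar looks undisturbed against the fence, at (345–515, 155–195). I'll continue the arc past upright, easing off the upward pull.

Request:
send_rows --pt "-0.006 0 0.002" --pt "-0.0115 0 0.004" --pt "-0.017 0 0.006" --pt "-0.0225 0 0.008" --pt "-0.028 0 0.0105" --pt "-0.033 0 0.0135" --pt "-0.0375 0 0.017" --pt "-0.042 0 0.0205" --pt "-0.046 0 0.025" --pt "-0.0475 0 0.027" --pt "-0.0475 0 0.027" --yaw '[0, 0, 0, 0, 0, 0, 0, 0, 0, 0, 0]' --fingers '[218, 218, 218, 218, 218, 218, 218, 218, 218, 218, 218]'

```text
clock: 23.9
position: [474.8, 163.4, 209.7]
ee_rot: [0.995, -0.098, 0.008, -0.002]
contact_force: [-14.7, -3.7, 27.5]
gripper_width: 16.4
```

```bash
python3 snap.py w22; python3 st.py
```

```text
t23.90 pos [474.85 163.36 209.75] xang -11.28 tilt [ 0.0146 -0.0059] F [-14.71  -3.7   27.51] w 16.35 j [ 0.66  0.19 -0.33  0.01 -1.04  0.71]
L [[-60.7 107.9  79.7]]
t23.95 pos [474.85 163.38 209.69] xang -11.28 tilt [ 0.0144 -0.0058] F [-13.77  -3.4   26.94] w 15.86 j [ 0.66  0.19 -0.33  0.01 -1.04  0.71]
L [[-60.69 107.88  79.69]] Fx -12.80 Fs -6.10 Fz 26.94
```

View pics/w22.png

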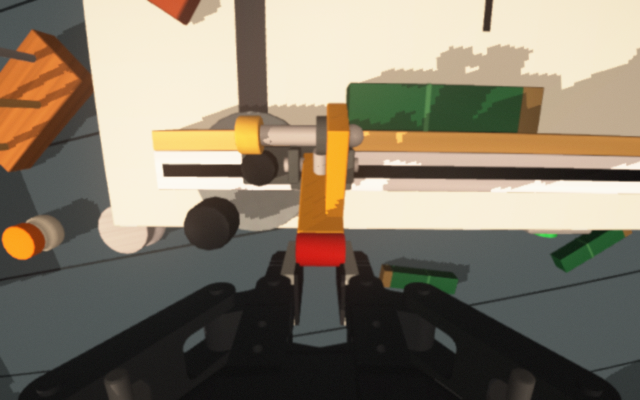

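Fz of 27 N is too much pressing, so I'll relax by opening where I stand, then rising.

Request:
send_rows --pt "0 0 -0.002" --pt "0 0 -0.003" --pt "0 0 -0.003" --pt "0 0 -0.003" --yaw '[0, 0, 0, 0]' --fingers '[190, 165, 150, 150]'

```text
clock: 24.35
position: [475.0, 163.4, 213.1]
ee_rot: [0.995, -0.098, 0.008, -0.002]
contact_force: [-0.3, -0.1, -0.2]
gripper_width: 35.1
```

```bash
python3 snap.py w23; python3 st.py
```

```text
t24.35 pos [475.01 163.42 213.06] xang -11.27 tilt [ 0.015  -0.0059] F [-0.26 -0.12 -0.21] w 35.11 j [ 0.66  0.18 -0.33  0.01 -1.04  0.71]
L [[-60.5 107.9  83.1]]
t24.40 pos [474.83 163.34 212.56] xang -11.28 tilt [ 0.0142 -0.0052] F [-0.03  0.18  0.37] w 35.06 j [ 0.66  0.18 -0.33  0.01 -1.04  0.71]
L [[-60.69 107.84  82.56]] Fx -0.07 Fs 0.17 Fz 0.37
```

View pics/w23.png

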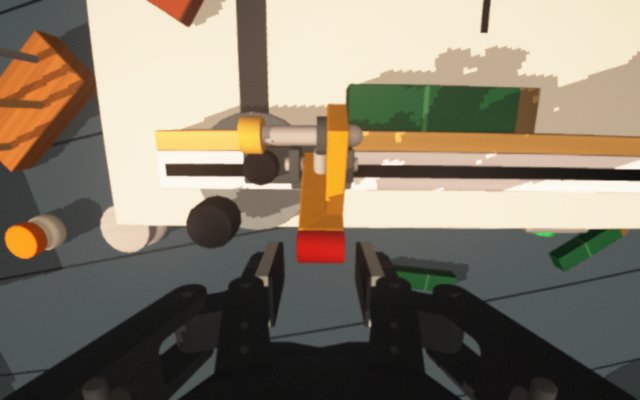

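```bash
cat > theta.py <<'E'
import sys,pickle
from h import *
n=sys.argv[1]; st=pickle.load(open(n+'.pkl','rb'))
im=cv2.imread(f'pics/{n}.png'); h=cv2.cvtColor(im,cv2.COLOR_BGR2HSV)
m=(((h[...,0]<6)|(h[...,0]>174))&(h[...,1]>200)&(h[...,2]>120)).astype(np.uint8)
k,l,s,c=cv2.connectedComponentsWithStats(m)
for i in range(1,k):
    if s[i,4]>200:
        print(s[i],c[i])
        for th in np.arange(1.5,2.8,.1):
            cam,_=ray('wrist',[c[i]],st); C=W(-18+58*np.cos(th),107.8,51+58*np.sin(th)); d=cam-C; C=C+5*d/np.linalg.norm(d)
            print(round(th,2),proj('wrist',C,st).round(1)[0],end='; ')
E
python3 theta.py w23; python3 theta.py w2
```

```text
[ 297  231   47   31 1413] [320.00849257 246.3014862 ]
1.5 [321.  172.9]; 1.6 [320.9 188. ]; 1.7 [320.8 202.4]; 1.8 [320.7 215.8]; 1.9 [320.6 227.9]; 2.0 [320.5 238.5]; 2.1 [320.4 247.6]; 2.2 [320.3 255. ]; 2.3 [320.3 260.9]; 2.4 [320.3 265.3]; 2.5 [320.2 268.2]; 2.6 [320.2 269.8]; 2.7 [320.2 270.1]; [302 227  36  23 795] [319.08553459 238.06666667]
1.5 [319.8 172.4]; 1.6 [319.8 183.9]; 1.7 [319.7 195. ]; 1.8 [319.7 205.3]; 1.9 [319.7 214.7]; 2.0 [319.6 223.2]; 2.1 [319.6 230.5]; 2.2 [319.6 236.7]; 2.3 [319.6 241.7]; 2.4 [319.5 245.5]; 2.5 [319.5 248.3]; 2.6 [319.5 250. ]; 2.7 [319.5 250.7];
```

The leaf is at about 2.08 rad and the gripper is free. I want it further back, so I'll rise, shut the fingers and press down on the roll's top behind the pin. This has no side load.

Request:
send_rows --pt "0 0 -0.015" --pt "0 0 -0.035" --pt "0.003 0 -0.045" --pt "0.004 0 -0.045" --pt "0.004 0 -0.045" --pt "0.004 0 -0.04" --pt "0.004 0 -0.033" --pt "0.004 0 -0.028" --pt "0.004 0 -0.024" --pt "0.003 0 -0.02" --pt "0.002 0 -0.017" --pt "0.002 0 -0.015" --yaw '[0, 0, 0, 0, 0, 0, 0, 0, 0, 0, 0, 0]' --fingers '[150, 150, 200, 255, 255, 255, 255, 255, 255, 255, 255, 255]'

```text
clock: 25.6
position: [475.9, 162.7, 234.2]
ee_rot: [0.995, -0.097, 0.009, -0.002]
contact_force: [-22.2, 0.9, 40.8]
gripper_width: 0.1
```

```bash
python3 snap.py w24; python3 st.py; python3 theta.py w24
```

```text
t25.60 pos [475.94 162.71 234.17] xang -11.14 tilt [ 0.0166 -0.0051] F [-22.2    0.85  40.76] w 0.09 j [ 0.66  0.17 -0.3   0.01 -1.1   0.71]
L [[-59.5 107.4 104.2]]
t25.65 pos [475.79 162.73 234.26] xang -11.14 tilt [ 0.0166 -0.0053] F [-19.47   0.13  33.68] w -0.18 j [ 0.66  0.17 -0.3   0.01 -1.1   0.71]
L [[-59.63 107.43 104.26]] Fx -19.10 Fs -3.78 Fz 33.68
[299 223  41  27 774] [318.92764858 233.36950904]
1.5 [320.1 167.9]; 1.6 [320.  180.8]; 1.7 [319.9 193.2]; 1.8 [319.8 204.8]; 1.9 [319.7 215.4]; 2.0 [319.6 224.9]; 2.1 [319.5 233.1]; 2.2 [319.5 240. ]; 2.3 [319.4 245.6]; 2.4 [319.4 249.9]; 2.5 [319.4 253. ]; 2.6 [319.4 254.8]; 2.7 [319.4 255.6];
```

View pics/w24.png

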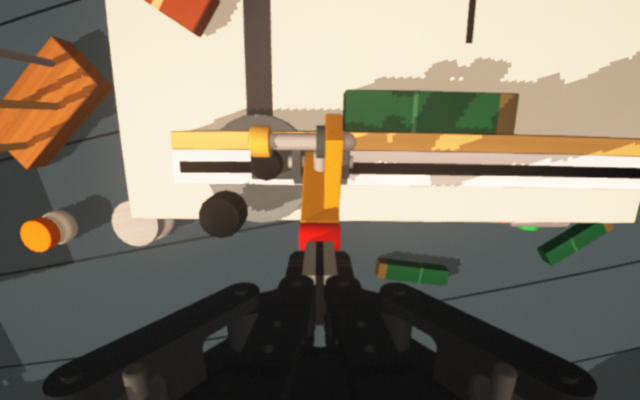

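The push jammed nearly radially behind the roll, with the leaf still at about 2.1 rad. I'll back off upward.

Request:
send_rows --pt "0 0 -0.01" --pt "0 0 -0.02" --pt "0.008 0 -0.025" --pt "0.016 0 -0.025" --pt "0.016 0 -0.025" --yaw '[0, 0, 0, 0, 0]' --fingers '[255, 255, 255, 255, 255]'

```text
clock: 26.15
position: [491.9, 159.3, 258.2]
ee_rot: [0.995, -0.098, 0.008, -0.001]
contact_force: [-0.6, -0.8, -1.1]
gripper_width: -0.2
```

```bash
python3 snap.py w25; python3 st.py; python3 theta.py w25
```

```text
t26.15 pos [491.91 159.32 258.24] xang -11.21 tilt [ 0.0152 -0.0041] F [-0.64 -0.82 -1.14] w -0.15 j [ 0.63  0.17 -0.22  0.01 -1.16  0.74]
L [[-43.1 107.3 128.2]]
t26.20 pos [491.38 159.18 258.08] xang -11.21 tilt [ 0.0146 -0.0036] F [-0.72 -0.45  0.02] w -0.09 j [ 0.63  0.17 -0.22  0.01 -1.16  0.74]
L [[-43.64 107.1  128.08]] Fx -0.61 Fs -0.59 Fz 0.02
```

View pics/w25.png

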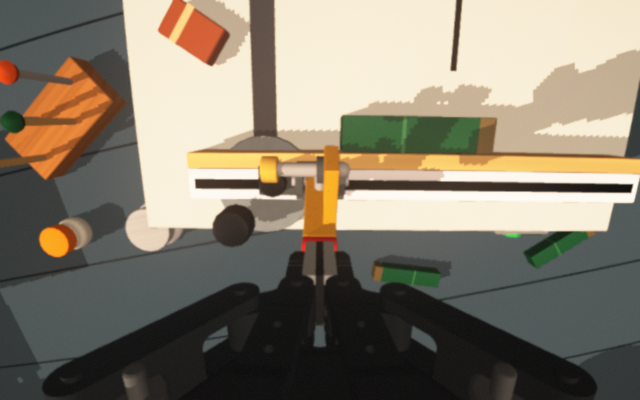

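Request:
send_rows --pt "0.0015 0 0.01" --pt "0.0015 0 0.018" --pt "0.001 0 0.0205" --pt "-0.001 0 0.022" --pt "-0.0035 0 0.024" --pt "-0.006 0 0.026" --yaw '[0, 0, 0, 0, 0, 0]' --fingers '[255, 255, 255, 255, 255, 255]'

```text
clock: 26.8
position: [485.7, 160.2, 232.2]
ee_rot: [0.995, -0.098, 0.008, -0.001]
contact_force: [-0.9, -1.1, 3.9]
gripper_width: 0.1
```

```bash
python3 snap.py w26; python3 st.py; python3 theta.py w26|head -1
```

```text
t26.80 pos [485.67 160.18 232.25] xang -11.21 tilt [ 0.015  -0.0035] F [-0.93 -1.06  3.91] w 0.1 j [ 0.64  0.18 -0.28  0.01 -1.1   0.73]
L [[-49.4 106.9 102.2]]
t26.85 pos [485.13 160.28 231.85] xang -11.21 tilt [ 0.0142 -0.0035] F [-0.61  0.66  3.43] w 0.13 j [ 0.64  0.18 -0.28  0.01 -1.1   0.73]
L [[-49.99 106.91 101.85]] Fx -0.73 Fs 0.52 Fz 3.43
```

View pics/w26.png

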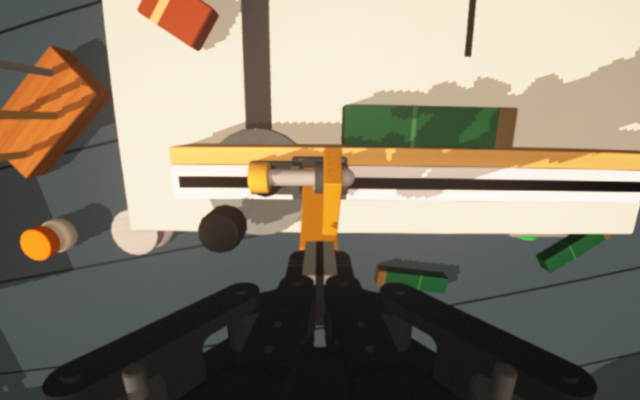

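The leaf now follows with only about 3.5 N. Continuing along the arc.

Request:
send_rows --pt "-0.0025 0 0.002" --pt "-0.005 0 0.0045" --pt "-0.0075 0 0.007" --pt "-0.0095 0 0.0095" --pt "-0.011 0 0.0115" --yaw '[0, 0, 0, 0, 0]' --fingers '[255, 255, 255, 255, 255]'

```text
clock: 27.35
position: [473.4, 162.7, 220.0]
ee_rot: [0.995, -0.098, 0.006, -0.001]
contact_force: [-4.9, 0.9, 5.1]
gripper_width: 0.3
```

```bash
python3 st.py
```

```text
t27.35 pos [473.37 162.66 219.99] xang -11.21 tilt [ 0.0123 -0.0035] F [-4.89  0.86  5.11] w 0.31 j [ 0.66  0.18 -0.32  0.01 -1.07  0.71]
L [[-61.99 106.88  89.99]] Fx -4.97 Fs -0.14 Fz 5.11
```

Now straight up and away, then a check.

Request:
send_rows --pt "0 0 -0.015" --pt "0 0 -0.04" --pt "0 0 -0.08" --pt "0.02 0.01 -0.11" --pt "0.05 0.02 -0.13" --pt "0.08 0.03 -0.15" --pt "0.11 0.035 -0.16" --pt "0.12 0.035 -0.16" --pt "0.12 0.035 -0.16" --yaw '[0, 0, 0, 0, 0, 0, 0, 0, 0]' --fingers '[255, 255, 255, 255, 150, 50, 0, 0, 0]'

```text
clock: 28.25
position: [582.8, 105.0, 378.9]
ee_rot: [0.995, -0.098, 0.005, -0.001]
contact_force: [-1.5, -0.2, -1.0]
gripper_width: 72.5
```

```bash
python3 snap.py w27; python3 st.py; python3 theta.py w27;  python3 -c "
import cv2;im=cv2.imread('pics/w27.png');cv2.imwrite('pics/w27c.png',cv2.resize(im[140:340,180:480],None,fx=2.6,fy=2.6,interpolation=cv2.INTER_CUBIC))"
```

```text
t28.25 pos [582.82 104.99 378.92] xang -11.28 tilt [ 0.0092 -0.0026] F [-1.55 -0.24 -1.  ] w 72.49 j [ 0.45  0.26  0.19  0.   -1.49  0.92]
L [[ 56.8  72.4 248.9]]
t28.30 pos [581.88 105.19 379.17] xang -11.23 tilt [ 0.009  -0.0024] F [-0.04 -0.01 -0.26] w 78.63 j [ 0.45  0.26  0.19  0.   -1.49  0.92]
L [[ 55.86  72.4  249.17]] Fx -0.04 Fs -0.02 Fz -0.26
```

View pics/w27.png

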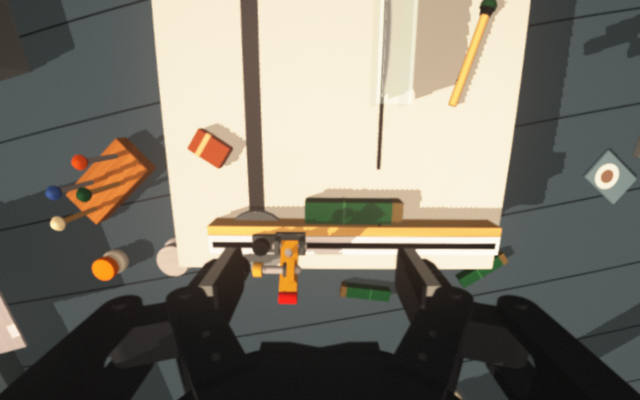

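View pics/w27c.png

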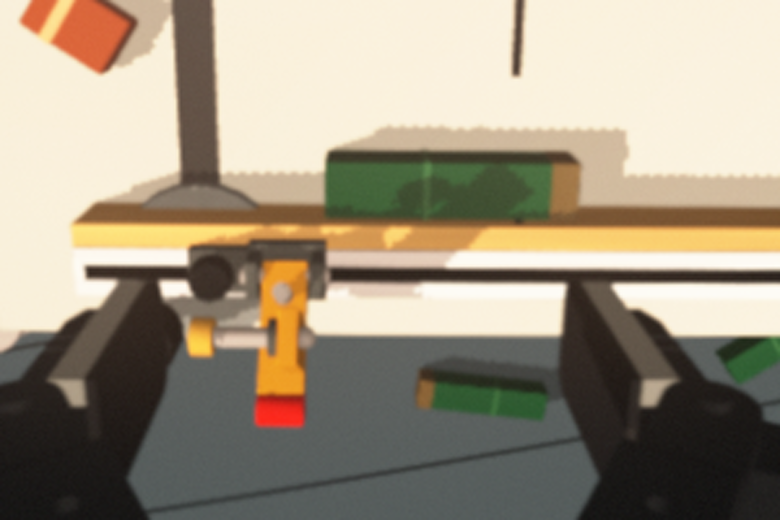

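The leaf is thrown well back (roll at (287,297)). The bar is parallel on the fence from (306,212) to (402,212), and nothing else has moved. I'll put numbers on it.

```bash
sed -i 's/>200:/>60:/' theta.py; python3 theta.py w27; echo
python3 - <<'E'
from h import *
import pickle
for n,g,b in (('w27',(305.5,200.5),(401.5,201.5)),):
    st=pickle.load(open(n+'.pkl','rb'))
    print(n,L(onz('wrist',[g,b],155,st)).round(1))
st=pickle.load(open('w27.pkl','rb')); im=cv2.imread('pics/w27.png'); h=cv2.cvtColor(im,cv2.COLOR_BGR2HSV)
m=((h[...,0]>40)&(h[...,0]<90)&(h[...,1]>80)); E=[];B=[];T=[]
for u in range(315,388,4):
    v=[y for y in range(195,230) if m[y,u]]; B.append((u,max(v)+.5)); T.append((u,min([y for y in v if im[y,u,1]>60])-.5))
    y=np.arange(222,236); bl=im[222:236,u].astype(float).sum(1); 
for n,p in (('back',B),('front',T)):
    P=L(onz('wrist',p,155,st)); a=np.polyfit(P[:,1],P[:,0],1); print(n,np.polyval(a,30).round(2),a[0].round(4))
top=L(onz('wrist',[(208.3,225.8),(500.5,227.8)],165,st)); print('fence top',top.round(1))
E
```

```text
[279 293  18  10 170] [287.1        297.52941176]
1.5 [283.7 264.1]; 1.6 [283.8 269.5]; 1.7 [284.  274.5]; 1.8 [284.3 279.2]; 1.9 [284.6 283.3]; 2.0 [284.9 287. ]; 2.1 [285.3 290.1]; 2.2 [285.8 292.6]; 2.3 [286.2 294.6]; 2.4 [286.7 296. ]; 2.5 [287.2 296.7]; 2.6 [287.7 297. ]; 2.7 [288.2 296.7]; 
w27 [[ 29.7  89.9  25. ]
 [ 29.3 -26.3  25. ]]
back 1.96 -0.0008
front 28.23 0.0112
fence top [[-2.000e-01  2.071e+02  3.500e+01]
 [-4.000e-01 -1.482e+02  3.500e+01]]
```

```bash
python3 -c "
from h import *
st=read_state();info(st);print(job_done())"
```

```text
t28.30 pos [581.88 105.19 379.17] xang -11.23 tilt [ 0.009  -0.0024] F [-0.04 -0.01 -0.26] w 78.63 j [ 0.45  0.26  0.19  0.   -1.49  0.92]
the job is handed in; nothing more can be done
None
```

The jade bar is gauged against the stop and flush on the fence, the leaf is flipped back up, and the job was handed in at 28.3 s with the gripper clear of everything.

1. **Leaf down:** I pinched the roll and swung it down, but it stopped about 0.2 rad short. Pressing from above with closed fingers then seated it solidly, at 8.5 N with the roll top at 57.8 mm (58 expected).
2. **Bar to the fence:** I pushed it square with the part-opened fingers until it stalled at about 9 N.
3. **Gauging:** I slid it along to the gauge screw, where the total peaked at 7.7 N. I held about 6 N for 0.6 s with no creep; sliding drag was about 2.6 N, so roughly 4–5 N was on the screw.
4. **Leaf up:** I lifted it to about 2.1 rad, then pushed it back along its arc.

**Last checks:**
- **Leaf:** it stands at about 2.5 rad.
- **Bar position:** its green end is 89.9 mm along the fence from the blade line, against 89.2 mm at gauging. That is within picture error.
- **Flush and square:** a close view before the flip-up put the bar within about 0.003 rad of the fence. In the coarser final view the back edge agreed (slope −0.001) but the front edge read +0.011, which I put down to pixel noise.
- **Other things on the saw and bench:** they looked unmoved in the last picture.

**What went less well:** during the flip-up, two presses on the roll were harder than intended. One reached about 27 N while pinched; the other showed 41 N upward (about 46 N in all) at the fingertips, nearly straight towards the pin. I backed off both times. I saw no shift of the stop or bar afterwards, but I did not measure the stop's setting again.

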